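# Tip the toys into the bedside toy box

### The arm

A 7-joint arm with a two-finger parallel gripper is mounted at the origin on the work surface. World frame = base frame: x ahead of the robot, y to its left, z up, the work surface at z = 0. Lengths are in m, angles in rad, forces in N, time in s.
With the tool pointing down it reaches from about 0.425 to 0.925 m from the base axis. Payload 6.8 kg.
Tool frame: the origin (TCP) lies at the very end of the fingers, on their centre line; the grasp point (between the pads) lies 19 mm behind it; z points along the fingers, x is the direction in which the jaws open and shut, and the axes are right-handed (so a half turn about z gives the same grasp; the last joint's range is limited). The gripper opens to 85 mm and grips with 20 to 120 N. Pads are 22 mm wide; open, the fingers measure 114 mm over their backs; the gripper's body (76 mm by 85 mm) begins 54 mm behind the grasp point. The pads swing forward as they close: fully open they stand 13 mm farther back than shut.
Start: joints at [-1.43, 0.477, 0.022, 1.555, -0.011, 1.109, -0.083], TCP at [0.166, 0.654, 0.231] pointing down, gripper open.
Joint ranges: [-2.96, 2.96], [-0.34, 2.1], [-1.41, 1.46], [0.24, 2.44], [-1.37, 4.51], [0.17, 1.92], [-2.96, 2.96]. Speed limits (rad/s): [2.39, 2.39, 3.14, 3.14, 3.14, 3.14, 3.14].

### API

Orientations are given as a rotation vector (axis times angle).
In Python, from bench import r, grab_frame gives the robot as it stands. The module is installed in compiled form; this text tells all that it offers.
- The arm moves only by the tool send_rows, never from a script. Its argument "series" is a list of rows, each a list of 2 entries, a list of its own where there are three numbers: the shift along the tool's x, y, z in m, then the turn, a rotation vector about the tool's x, y, z in units of 5 degrees (1.0 is 5 degrees). A call has 1 to 20 rows; each row shifts and turns the commanded pose from where the row before left it, along the tool's axes as they then stand; what a row does not reach is not made up. A row lasts 1/8 s, in which the tool goes at most 62.5 mm and 10.7 degrees, less where a joint would pass 70% of its speed; a pose out of reach is approached as far as the arm can. A call is refused whole if a number of a shift passes 0.0625 or a number of a turn 1, either way. A call with a gripper value outside its range is refused whole. "fingers" is the closure in counts, from 0 (fully open) to 255 (shut), set as the call begins (left out, the last holds). The fingers move at their own pace and stop on an object; "grip_force" is the grip in N (left out, the last holds). Time passes only in rows, so rows that do not move let the fingers close. It gives the time, the measured TCP pose, the force and the opening at its end, in the units of the state.
- r.get_obs(): the state, without advancing time (a new reading comes with each control period).
- grab_frame(name): name is "scene" or "top" or "wrist"; returns a dict with "frame" (400x640x3 uint8, red, green, blue), "fx", "fy", "cx", "cy" (pixels), "origin" and "rotation" of the camera in the world; the wrist camera has in their place "T_tool_cam" (4x4, takes a point from camera to tool coordinates, whose origin is the TCP and whose axes are the tool frame's). Camera axes: x right, y down, z forward; pixel columns grow to the right and rows downward; lengths in m; the calibration is good to about 2 mm. A picture is of the moment at which its call begins: read the wrist's pose just before it. There is no depth.
- r.hand_in(): hands the job in, once; it reports no verdict.
The state is a dict: "clock": time; "joints": joint angles; "qvel": joint speeds; "tau": joint torques, N m; "tcp_pos": TCP position; "orientation": TCP orientation; "contact_force": force on the tool from outside, world axes, zero at the start; "moment": the same for the moment, N m; "grip_width": finger opening in m.
Only numpy, scipy, OpenCV 4.12 (cv2) and the standard library are available. Lean on these libraries where they do the work, as an engineer would, in place of code of your own. Each camera call takes 0.05 s, during which the arm holds its last target.

### The job

Put away the small wooden toys on the bedside cabinet: free the red latch and slide the orange lid of the toy box fully open, gather every stray toy car and house into the green scoop tray with the two toys already there, and tip the whole trayful into the toy box's bin. When all the toys are in the bin, put the empty tray back flat on its cork mat, slide the lid fully shut and turn the red latch back to locked. Leave the other things on the cabinet where they are.

Things in the scene. Friction and masses are not known exactly. Their poses are not given: they have to be found in the camera images.
- toybox: toy box, fixed: white, 170 mm (its x) x 360 mm (its y) x 70 mm high; origin at the centre of its underside; its +x points away from the robot, give or take 0.12 rad. Its -y half is an open-topped bin, its +y half is roofed. The orange lid runs on top between blue rails (82 mm high, 8 mm wide). A blue latch pillar, 48 x 70 mm, 79 mm high, stands against its +x side
- bin_floor (a point): centre of the bin's inner floor, 5 mm above the cabinet top, axes as the toy box. The bin inside is 160 mm along x and 172 mm along y, its walls are 5 mm thick and rise 65 mm above this point
- lid (a joint): how far the orange lid has been slid along the toy box's +y, m: 0 is fully shut over the bin, 0.165 fully open at its stop. About 1.5 N of friction; it stays where left. The lid's top is 77 mm above the cabinet top
- lid_grip (a point): point to grip on the lid's black grip bar, 95 mm above the cabinet top, moving with the lid, axes as the toy box. The bar is 50 mm along x, 16 mm thick along y, and reaches from the lid's top (77 mm) to 109 mm above the cabinet top
- latch (a joint): angle of the red turn latch, rad, growing counter-clockwise seen from above. 0: locked, its 70 mm arm points halfway between the toy box's -x and -y, over the lid, its end against a slanted steel stud on the lid. 1.2: its other stop, free, arm near the toy box's -y; the lid passes from about 0.6 on. It turns back only when the lid is shut to within a few mm. Friction 0.06 N m
- latch_grip (a point): point to grip on the red latch's knob, on its upright axis, 110 mm above the cabinet top; axes turn with the latch; at latch 0 its x is the toy box's x turned 45 degrees counter-clockwise. The knob is a bar 44 mm along x, 14 mm thick along y, from 87 to 119 mm above the cabinet top; the arm lies below it, along -x
- mat: thin cork mat, fixed, 260 mm (its x) x 170 mm (its y) x 4 mm; origin at the centre of its underside. The tray starts on it
- tray: green scoop tray, about 250 g, 190 mm long (its x) x 110 mm wide (its y); floor 4 mm thick, three walls 4 mm thick, 32 mm high; origin at the centre of its underside. The -x end is the open pouring end: from x = -60 to -98 mm the floor ramps up 12 mm as a low lip. At the +x end a yellow grip plate leans outward. It starts with two toys at that end
- tray_grip (a point): point to grip on the tray's yellow plate, at x = 115, z = 72 mm of the tray, axes as the tray. The plate is 12 mm thick, 60 mm wide along y, leans 20 degrees with its top toward +x, goes on 18 mm above this point and clears the walls for 38 mm below it. Lean the fingers by the same 20 degrees and close them along the tray's x ; 90 N holds it firmly
- tray_lip (a point): middle of the top edge of the tray's pouring lip, at x = -98, z = 15.5 mm of the tray, axes as the tray. Toys slide out when the tray is tipped by some 45 to 65 degrees with this end down
- red_car: red toy car, one of the toys, 46 mm long (its x) x 28 mm wide (its y) x 32 mm high (its z), 30 g, solid, free of snags; origin at the centre of its underside. Grip it across its 28 mm width, over the lower 24 mm. May be absent.
- blue_car: blue toy car, one of the toys, 46 mm long (its x) x 28 mm wide (its y) x 32 mm high (its z), 30 g, solid, free of snags; origin at the centre of its underside. Grip it across its 28 mm width, over the lower 24 mm. May be absent.
- cream_house: cream toy house with a red roof, one of the toys, 34 mm long (its x) x 28 mm wide (its y) x 34 mm high (its z), 30 g, solid, free of snags; origin at the centre of its underside. Grip it across its 28 mm width, over the lower 22 mm. May be absent.
- yellow_house: yellow toy house with a green roof, one of the toys, 34 mm long (its x) x 28 mm wide (its y) x 34 mm high (its z), 30 g, solid, free of snags; origin at the centre of its underside. Grip it across its 28 mm width, over the lower 22 mm. May be absent.
- wagon: yellow toy wagon, one of the toys, 44 mm long (its x) x 28 mm wide (its y) x 26 mm high (its z), 30 g, solid, free of snags; origin at the centre of its underside. Grip it across its 28 mm width, over the lower 26 mm. Starts in the tray.
- castle: plain wooden castle block, one of the toys, 30 mm long (its x) x 28 mm wide (its y) x 32 mm high (its z), 30 g, solid, free of snags; origin at the centre of its underside. Grip it across its 28 mm width, over the lower 26 mm. Starts in the tray.
- tablets_box: yellow tablets carton, 55 x 100 x 22 mm, loose bystander, not part of the job; origin at the centre of its underside
- tin: round brass tin, 68 mm across, 50 mm high, loose bystander, not part of the job; origin at the centre of its underside
- gift_box: red gift carton with a green band, lying, 55 x 170 x 55 mm, loose bystander, not part of the job; origin at the centre of its underside
- power_bank: white power bank, lying flat, 70 x 140 x 16 mm, loose bystander, not part of the job; origin at the centre of its underside
- lotion: white lotion bottle with a blue cap, upright, 48 mm across, 100 mm high, loose bystander, not part of the job; origin at the centre of its underside
- tissues: green tissue carton, 120 x 110 x 75 mm, a paper tissue sticking up to 120 mm, loose bystander, not part of the job; origin at the centre of its underside
Mind the look-alikes: they are no part of the job. Leave any purple or turquoise look-alike of the wagon alone.

How it is judged:
On the way, in this order (a step that is already met when the one before it is completed fails the run):
1. the lid is open (slid by more than 140 mm) and every toy lies in the tray (value of joint lid above 0.14 m and x of red_car in the frame of tray between -0.095 and 0.095 m and y of red_car in the frame of tray between -0.053 and 0.053 m and z of red_car in the frame of tray between -0.005 and 0.055 m and x of blue_car in the frame of tray between -0.095 and 0.095 m and y of blue_car in the frame of tray between -0.053 and 0.053 m and z of blue_car in the frame of tray between -0.005 and 0.055 m and x of cream_house in the frame of tray between -0.095 and 0.095 m and y of cream_house in the frame of tray between -0.053 and 0.053 m and z of cream_house in the frame of tray between -0.005 and 0.055 m and x of yellow_house in the frame of tray between -0.095 and 0.095 m and y of yellow_house in the frame of tray between -0.053 and 0.053 m and z of yellow_house in the frame of tray between -0.005 and 0.055 m and x of wagon in the frame of tray between -0.095 and 0.095 m and y of wagon in the frame of tray between -0.053 and 0.053 m and z of wagon in the frame of tray between -0.005 and 0.055 m and x of castle in the frame of tray between -0.095 and 0.095 m and y of castle in the frame of tray between -0.053 and 0.053 m and z of castle in the frame of tray between -0.005 and 0.055 m), for 0.2 s.
2. the tray is tipped by more than 0.5 rad with its lip over the bin (angle between tray's own z axis and vertical above 0.5 rad and horizontal distance between tray_lip and bin_floor below 0.11 m and value of joint lid above 0.14 m), for 0.1 s.
At the end, for the whole second after the job is handed in: every toy present is inside the bin below its rim; the lid is shut to within 8 mm; the latch is within 0.25 rad of locked; the tray lies flat and still on the cork mat, its centre within 55 mm of the mat's (x of red_car in the frame of bin_floor between -0.082 and 0.082 m and y of red_car in the frame of bin_floor between -0.086 and 0.086 m and z of each of red_car, blue_car, cream_house, yellow_house, wagon, castle in the frame of bin_floor below 0.065 m and x of blue_car in the frame of bin_floor between -0.082 and 0.082 m and y of blue_car in the frame of bin_floor between -0.086 and 0.086 m and x of cream_house in the frame of bin_floor between -0.082 and 0.082 m and y of cream_house in the frame of bin_floor between -0.086 and 0.086 m and x of yellow_house in the frame of bin_floor between -0.082 and 0.082 m and y of yellow_house in the frame of bin_floor between -0.086 and 0.086 m and x of wagon in the frame of bin_floor between -0.082 and 0.082 m and y of wagon in the frame of bin_floor between -0.086 and 0.086 m and x of castle in the frame of bin_floor between -0.082 and 0.082 m and y of castle in the frame of bin_floor between -0.086 and 0.086 m and value of joint lid below 0.008 m and value of joint latch below 0.25 rad and horizontal distance between tray and mat below 0.055 m and height (world z) of tray below 0.012 m and angle between tray's own z axis and vertical below 0.08 rad and linear speed of tray below 0.02 m/s); the robot touches nothing.
It fails at once if a bystander (tablets_box, tin, gift_box, power_bank, lotion, tissues) is pushed more than 40 mm from its place or knocked over (distance of any of tablets_box, tin, gift_box, power_bank, lotion, tissues from where it was at the start of the episode above 0.04 m or angle between any of tablets_box, tin, gift_box, power_bank, lotion, tissues's own z axis and vertical above 0.6 rad).
Of red_car, blue_car, cream_house, yellow_house only 2 to 4 are there at a start; the rules pass over those that are not, and their reading is None.
At some moment in a run one of red_car, blue_car, cream_house, yellow_house may be knocked a few centimetres aside while the robot is not near it.
It also fails if it takes over 208 s, if anything falls off the work surface, if the arm or the gripper's body presses on something with over 40 N, if the wrist force passes 120 N, or if a joint passes its speed limit or range.

## Working session

There is one attempt and no reset: what is moved stays moved. The work goes in short steps, Python scripts to look and compute and a tool call to move; the robot and the scene stay as the last step left them, time stands still between calls to the robot, and variables do not carry over. Pictures are saved under pics/ and viewed, and the job is handed in when it is done.

Besides the shell and the picture viewer there is one more tool, called after ">>>" by a JSON object that holds its "api" and its "payload", one argument or row to a line. send_rows: Moves the arm, as the interface text tells. Its arguments: {"type":"object","properties":{"series":{"type":"array"},"fingers":{"type":"number"},"grip_force":{"type":"number"}},"required":["series"]}

```bash
mkdir -p pics; python3 - <<'E'
from bench import r, grab_frame
import cv2,json
print(r.get_obs())
for n in ["scene","top","wrist"]:
    f=grab_frame(n); cv2.imwrite(f"pics/{n}0.png",cv2.cvtColor(f["frame"],cv2.COLOR_RGB2BGR))
    print(n,{k:(v.tolist() if hasattr(v,'tolist') else v) for k,v in f.items() if k!="frame"})
E
```

```text
{'clock': 0.0, 'joints': array([-1.43008725,  0.47779092,  0.02238026,  1.55647669, -0.0115265 ,
        1.10927394, -0.08312003]), 'qvel': array([-9.18396781e-05,  1.31329783e-03, -1.91816135e-03, -7.34303064e-04,
       -8.55913059e-05,  1.94357049e-03,  7.40514681e-04]), 'tau': array([ 4.17743850e-04, -5.96458697e+01,  1.60817955e+00, -2.81190687e+01,
        1.25250622e-02,  9.47239838e-03,  1.72496914e-05]), 'tcp_pos': array([0.1661037 , 0.65362765, 0.23032199]), 'orientation': array([ 2.47900196e+00,  1.92782300e+00, -2.12495267e-03]), 'contact_force': array([-0.29160897,  0.14887473, -0.11365814]), 'moment': array([-0.02352763, -0.02230571, -0.04938181]), 'grip_width': 0.08549171745492301}
scene {'fx': 378.51680355825266, 'fy': 378.51680355825266, 'cx': 322.3667138341883, 'cy': 196.6711374480916, 'origin': [1.073624348892311, 0.26706031244361966, 1.1462550775014397], 'rotation': [-1.5408649514221888, -2.300978880880977, 0.6352985731153854]}
top {'fx': 437.725296875524, 'fy': 437.725296875524, 'cx': 320.34329611662065, 'cy': 197.80944045682625, 'origin': [0.38605697737615935, 0.04020674951212017, 1.763877357987367], 'rotation': [-2.1783416744136836, 2.2097012216310623, -0.09017378249121974]}
wrist {'fx': 275.7481350660701, 'fy': 275.7481350660701, 'cx': 315.9267087464239, 'cy': 203.11133962397145, 'T_tool_cam': [[0.9999977568505645, 0.002011472836838006, 0.0006635290971347362, -0.001261422399233214], [-0.00211772825568785, 0.9552695391888316, 0.2957289683561446, -0.07631838224286133], [-3.899834794373852e-05, -0.295729710166194, 0.9552716561293675, -0.14302549020871877], [0.0, 0.0, 0.0, 1.0]]}
```

View pics/scene0.png

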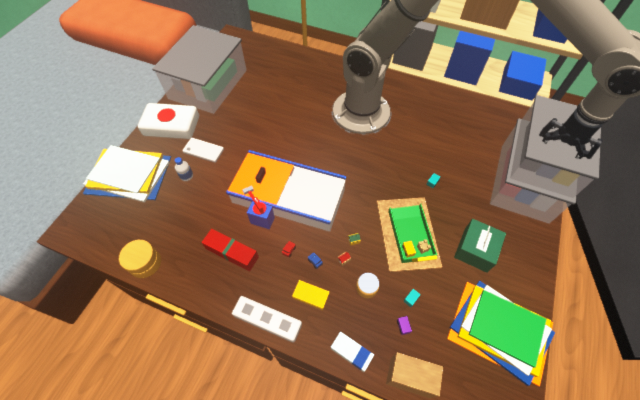

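View pics/top0.png

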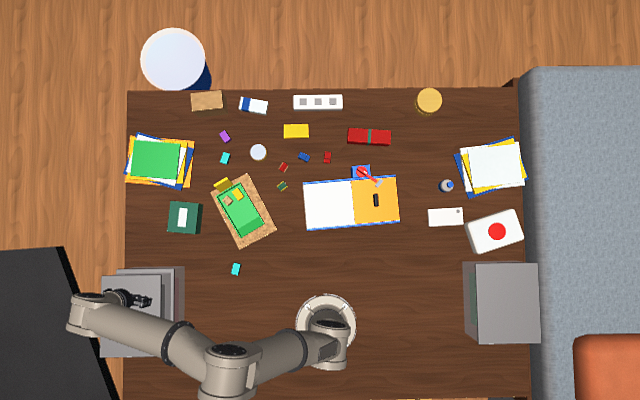

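View pics/wrist0.png

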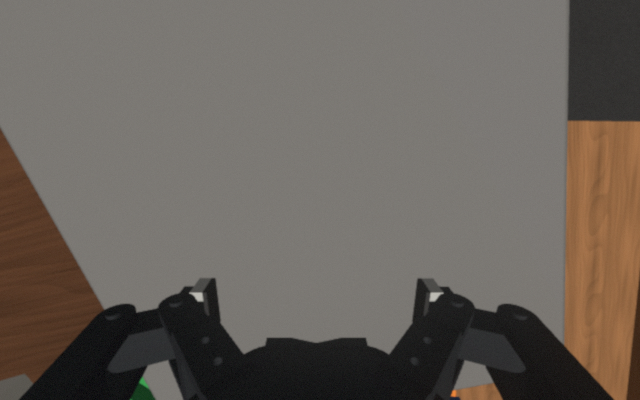

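```bash
cat > h.py <<'E'
import numpy as np,cv2
from scipy.spatial.transform import Rotation as R
from bench import r, grab_frame
def cam(n):
    o=r.get_obs(); f=grab_frame(n)
    if n=="wrist":
        T=np.eye(4);T[:3,:3]=R.from_rotvec(o["orientation"]).as_matrix();T[:3,3]=o["tcp_pos"]
        M=T@np.array(f["T_tool_cam"]); f["O"]=M[:3,3];f["M"]=M[:3,:3]
    else:
        f["O"]=np.array(f["origin"]);f["M"]=np.array(f["rotation"])
        if f["M"].shape!=(3,3): f["M"]=R.from_rotvec(f["M"]).as_matrix()
    return f
def ray(f,u,v):
    d=f["M"]@np.array([(u-f["cx"])/f["fx"],(v-f["cy"])/f["fy"],1]); return d/np.linalg.norm(d)
def plane(f,u,v,z):
    d=ray(f,u,v); return f["O"]+d*(z-f["O"][2])/d[2]
def proj(f,p):
    c=f["M"].T@(np.array(p)-f["O"]); return np.array([f["fx"]*c[0]/c[2]+f["cx"],f["fy"]*c[1]/c[2]+f["cy"]])
def tri(f1,p1,f2,p2):
    d1=ray(f1,*p1);d2=ray(f2,*p2)
    A=np.array([[d1@d1,-d1@d2],[d1@d2,-d2@d2]]);b=np.array([(f2["O"]-f1["O"])@d1,(f2["O"]-f1["O"])@d2])
    s,t=np.linalg.solve(A,b);a=f1["O"]+s*d1;c=f2["O"]+t*d2
    return (a+c)/2,np.linalg.norm(a-c)
def save(f,name,box=None,k=1):
    im=cv2.cvtColor(f["frame"],cv2.COLOR_RGB2BGR)
    if box: im=im[box[1]:box[3],box[0]:box[2]]
    im=cv2.resize(im,None,fx=k,fy=k,interpolation=cv2.INTER_NEAREST); cv2.imwrite(f"pics/{name}.png",im)
def tool():
    o=r.get_obs(); return o["tcp_pos"],R.from_rotvec(o["orientation"]),o
def to(p,Rt):
    "needed shift in tool axes, turn in units of 5deg"
    q,Rc,o=tool(); d=Rc.inv().apply(np.array(p)-q); w=(Rc.inv()*Rt).as_rotvec()/np.deg2rad(5)
    print("shift tool",np.round(d,4),"turn u",np.round(w,2)); return d,w
def down(ang):
    "tool down, tool x (jaw axis) at angle ang in world xy"
    c,s=np.cos(ang),np.sin(ang); return R.from_matrix(np.array([[c,s,0],[s,-c,0],[0,0,-1]]))
E
python3 - <<'E'
from h import *
f=cam("top"); save(f,"topA",(200,120,420,240),3.6)
g=cam("scene"); save(g,"scA",(220,150,460,310),3.3)
for n,q,fr,z in [("tray",(240,212),f,0),("yh",(283,186),f,.02),("red",(284,167),f,.02),("blue",(304,157),f,.02),("red2",(327,157),f,.02),("knob",(363,173),f,.11),("bar",(376,200),f,.1)]: print(n,plane(fr,*q,z))
E
```

```text
tray [0.45245394 0.33731441 0.        ]
yh [0.55316642 0.16231586 0.02      ]
red [0.62957399 0.15762367 0.02      ]
blue [0.66899678 0.07701177 0.02      ]
red2 [ 0.66784349 -0.01539516  0.02      ]
knob [ 0.59015346 -0.14864934  0.11      ]
bar [ 0.48709916 -0.19725245  0.1       ]
```

View pics/topA.png

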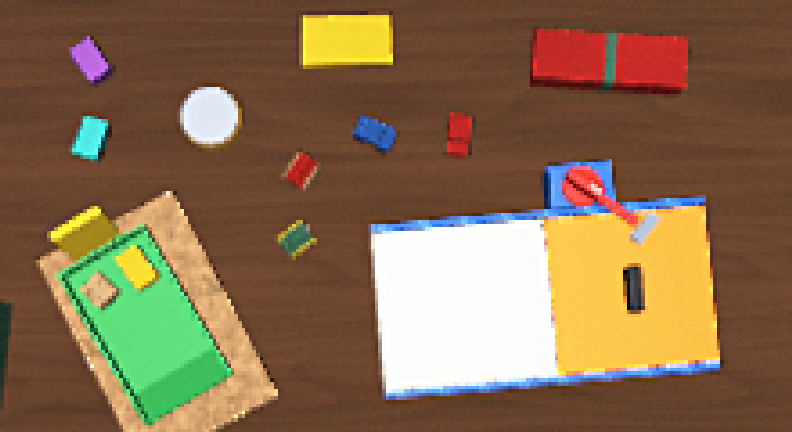

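View pics/scA.png

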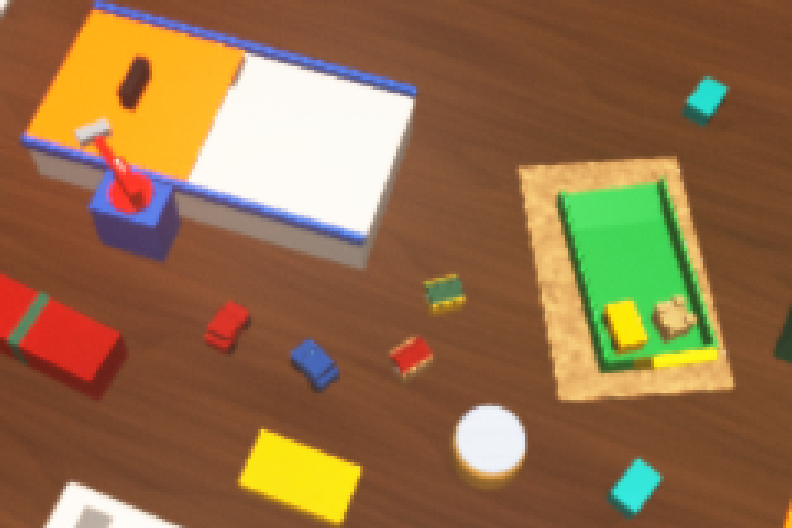

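```bash
cat > seg.py <<'E'
from h import *
def hsv(f): return cv2.cvtColor(f["frame"],cv2.COLOR_RGB2HSV)
def mask(f,lo,hi,box=None):
    m=cv2.inRange(hsv(f),np.array(lo),np.array(hi))
    if box:
        k=np.zeros_like(m);k[box[1]:box[3],box[0]:box[2]]=255;m&=k
    return m
def blobs(m,amin=8):
    n,l,s,c=cv2.connectedComponentsWithStats(m)
    return [(int(s[i,4]),tuple(np.round(c[i],1)),tuple(int(x) for x in s[i,:4])) for i in range(1,n) if s[i,4]>=amin]
E
python3 - <<'E'
from seg import *
f=cam("top");g=cam("scene")
for nm,lo,hi,box in [("orange",(10,180,150),(24,255,255),(290,160,420,240)),("blue",(105,120,80),(125,255,255),(290,140,420,240)),
 ("green",(55,120,60),(75,255,255),(205,165,285,255)),("cork",(8,60,120),(22,170,255),(205,165,285,255)),("red",(0,150,100),(6,255,255),(270,140,420,200)),("black",(0,0,0),(180,255,60),(355,180,400,220))]:
    m=mask(f,lo,hi,box); print(nm,blobs(m))
    pts=cv2.findNonZero(m)
    rc=cv2.minAreaRect(pts); print(rc, np.round(cv2.boxPoints(rc),1).tolist())
def cp(u,v,z): return np.round(plane(f,u,v,z),4)
m=mask(f,(105,120,80),(125,255,255),(290,140,420,240))
# two rails: fit lines
ys,xs=np.nonzero(m)
for nm,sel in [("near",ys>208),("far",(ys<208)&~((xs>348)&(xs<374)))]:
    P=np.array([plane(f,x,y,.082) for x,y in zip(xs[sel],ys[sel]) ]); 
    k=np.polyfit(P[:,1],P[:,0],1); res=P[:,0]-np.polyval(k,P[:,1]); P=P[abs(res)<.012];k=np.polyfit(P[:,1],P[:,0],1)
    print(nm,len(P),k,P[:,1].min(),P[:,1].max())
save(f,"topB",(290,150,420,240),6)
E
```

```text
orange [(606, (np.float64(387.4), np.float64(200.5)), (354, 177, 46, 47)), (11, (np.float64(352.1), np.float64(183.7)), (351, 181, 4, 8)), (11, (np.float64(362.0), np.float64(180.5)), (359, 180, 7, 2)), (10, (np.float64(373.2), np.float64(181.4)), (370, 180, 7, 4)), (10, (np.float64(352.9), np.float64(196.5)), (352, 192, 2, 10)), (12, (np.float64(376.8), np.float64(195.4)), (373, 193, 6, 8))]
((375.14349365234375, 200.07786560058594), (42.9139404296875, 44.81519317626953), 84.80557250976562) [[350.8999938964844, 180.6999969482422], [395.5, 176.6999969482422], [399.3999938964844, 219.39999389648438], [354.79998779296875, 223.5]]
blue [(74, (np.float64(303.7), np.float64(156.4)), (298, 152, 12, 10)), (87, (np.float64(354.6), np.float64(172.7)), (351, 165, 11, 15)), (37, (np.float64(367.2), np.float64(168.0)), (361, 164, 10, 11)), (18, (np.float64(380.3), np.float64(176.2)), (375, 175, 10, 3)), (17, (np.float64(391.1), np.float64(175.4)), (386, 175, 10, 2)), (9, (np.float64(365.7), np.float64(177.2)), (363, 176, 6, 3)), (39, (np.float64(328.0), np.float64(180.7)), (317, 179, 22, 4)), (2
[... 1932 characters left out ...]
), (357, 167, 20, 15))]
((342.54315185546875, 156.75173950195312), (120.59571075439453, 50.74072265625), 10.830079078674316) [[278.6000061035156, 170.3000030517578], [288.1000061035156, 120.5], [406.5, 143.1999969482422], [397.0, 193.0]]
black [(15, (np.float64(373.9), np.float64(199.5)), (373, 195, 3, 11))]
((375.1461486816406, 199.66925048828125), (11.039091110229492, 3.5970072746276855), 82.87498474121094) [[372.70001220703125, 194.39999389648438], [376.20001220703125, 194.0], [377.6000061035156, 204.89999389648438], [374.0, 205.39999389648438]]
near 129 [-0.07450153  0.38365324] -0.28658126442295145 0.067671847464401
far 2 [0.01313625 0.58002968] -0.21354206301398454 -0.20966341173218583
```

View pics/topB.png

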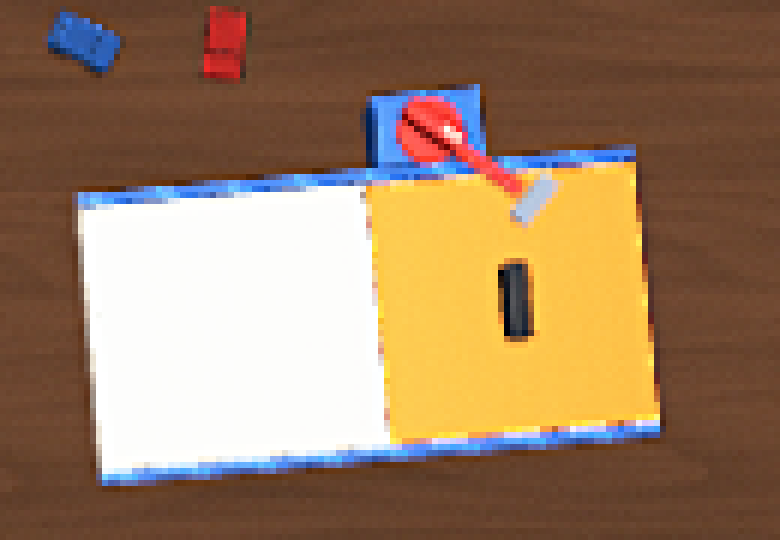

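```bash
python3 - <<'E'
from seg import *
f=cam("top");g=cam("scene")
C=[plane(f,290+u/6,150+v/6,.082) for u,v in [(76,192),(636,147),(662,437),(98,486)]]
C=np.array(C);print(C.round(4));c=C.mean(0);print("centre",c, [np.linalg.norm(C[i]-C[(i+1)%4]).round(4) for i in range(4)])
ey=(C[0]+C[3]-C[1]-C[2]);print("yaw",np.arctan2(-ey[0],ey[1]))
ex=(C[0]+C[1]-C[2]-C[3]);print("yaw",np.arctan2(ex[1],ex[0]))
# bar top, knob
print("bar",plane(f,290+514/6,150+300/6,.109),"knob",plane(f,290+430/6,150+130/6,.1))
save(g,"scB",(220,150,350,240),6)
E
```

```text
[[ 0.5617  0.082   0.082 ]
 [ 0.5861 -0.2798  0.082 ]
 [ 0.3989 -0.2915  0.082 ]
 [ 0.373   0.0703  0.082 ]]
centre [ 0.47991925 -0.10474972  0.082     ] [np.float64(0.3626), np.float64(0.1876), np.float64(0.3627), np.float64(0.1891)]
yaw 0.06944571247871714
yaw 0.062490205755724275
bar [ 0.48657021 -0.19470067  0.109     ] knob [ 0.59659235 -0.14478599  0.1       ]
```

View pics/scB.png

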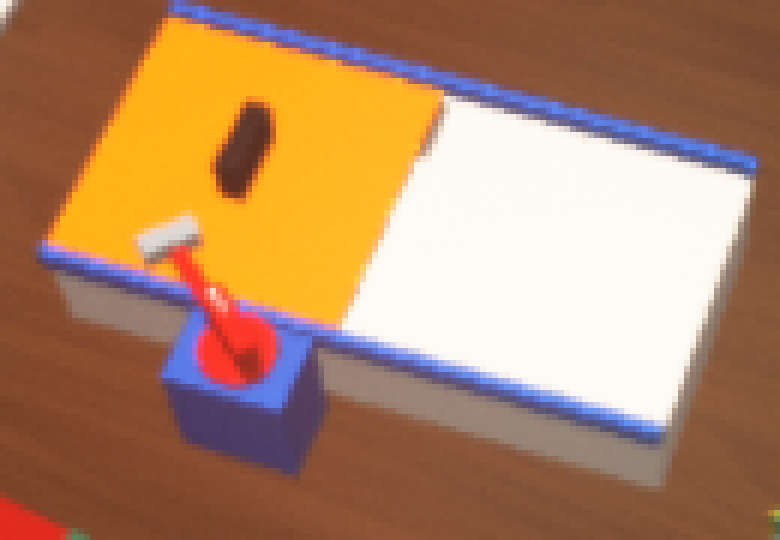

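```bash
python3 - <<'E'
from seg import *
d,w=to((0.593,-0.146,0.26),down(-0.717))
print(d/15)
E
```

```text
shift tool [-0.6705  0.6107 -0.0287] turn u [ 0.    0.   23.37]
[-0.04469905  0.04071426 -0.00191489]
```

>>> {"api": "send_rows", "payload": {
  "series": [
    [[-0.042, 0.0382, -0.0018], [0, 0, 0]],
    [[-0.042, 0.0382, -0.0018], [0, 0, 0]],
    [[-0.042, 0.0382, -0.0018], [0, 0, 0]],
    [[-0.042, 0.0382, -0.0018], [0, 0, 0]],
    [[-0.042, 0.0382, -0.0018], [0, 0, 0]],
    [[-0.042, 0.0382, -0.0018], [0, 0, 0]],
    [[-0.042, 0.0382, -0.0018], [0, 0, 0]],
    [[-0.042, 0.0382, -0.0018], [0, 0, 0]],
    [[-0.042, 0.0382, -0.0018], [0, 0, 0]],
    [[-0.042, 0.0382, -0.0018], [0, 0, 0]],
    [[-0.042, 0.0382, -0.0018], [0, 0, 0]],
    [[-0.042, 0.0382, -0.0018], [0, 0, 0]],
    [[-0.042, 0.0382, -0.0018], [0, 0, 0]],
    [[-0.042, 0.0382, -0.0018], [0, 0, 0]],
    [[-0.042, 0.0382, -0.0018], [0, 0, 0]],
    [[-0.042, 0.0382, -0.0018], [0, 0, 0]],
    [[0, 0, 0], [0, 0, 0.5]],
    [[0, 0, 0], [0, 0, 1]],
    [[0, 0, 0], [0, 0, 1]],
    [[0, 0, 0], [0, 0, 1]]
  ],
  "fingers": 0
}}

```text
clock: 2.95
tcp_pos: [0.5931, -0.1475, 0.2601]
orientation: [-2.746, -1.525, -0.0]
contact_force: [0.2, -0.6, -0.5]
grip_width: 0.0853
```

```bash
python3 - <<'E'
from seg import *
print(tool()[2]["joints"]);to((0.593,-0.146,0.26),down(-0.717))
E
```

```text
[-0.31448262  0.38935096  0.60821937  1.71381139 -0.24416949  1.11496466
  1.38076308]
shift tool [ 0.0012 -0.0009  0.0001] turn u [-0.   -0.   19.83]
```

>>> {"api": "send_rows", "payload": {
  "series": [
    [[0, 0, 0], [0, 0, 0.9]],
    [[0, 0, 0], [0, 0, 1]],
    [[0, 0, 0], [0, 0, 1]],
    [[0, 0, 0], [0, 0, 1]],
    [[0, 0, 0], [0, 0, 1]],
    [[0, 0, 0], [0, 0, 1]],
    [[0, 0, 0], [0, 0, 1]],
    [[0, 0, 0], [0, 0, 1]],
    [[0, 0, 0], [0, 0, 1]],
    [[0, 0, 0], [0, 0, 1]],
    [[0, 0, 0], [0, 0, 1]],
    [[0, 0, 0], [0, 0, 1]],
    [[0, 0, 0], [0, 0, 1]],
    [[0, 0, 0], [0, 0, 1]],
    [[0, 0, 0], [0, 0, 1]],
    [[0, 0, 0], [0, 0, 1]],
    [[0, 0, 0], [0, 0, 1]],
    [[0, 0, 0], [0, 0, 1]],
    [[0, 0, 0], [0, 0, 1]],
    [[0, 0, 0], [0, 0, 0.9]]
  ]
}}

```text
clock: 5.45
tcp_pos: [0.5932, -0.1473, 0.2601]
orientation: [-2.943, 1.097, -0.0]
contact_force: [1.2, 0.7, 0.4]
grip_width: 0.0854
```

```bash
python3 - <<'E'
from seg import *
f=cam("wrist");save(f,"w1");print(tool()[2]["joints"])
print(proj(f,(0.593,-0.146,.119)),proj(f,(0.4866,-0.1947,.109)))
E
```

```text
[-0.57902314  0.52200557  1.03485848  1.72856661 -0.48386409  1.17292218
 -0.12424401]
[314.98479764 189.79142802] [274.85025747 272.78855315]
```

View pics/w1.png

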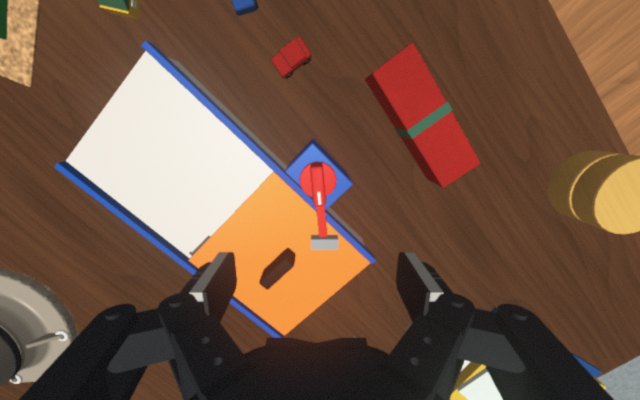

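```bash
python3 - <<'E'
from seg import *
f=cam("wrist");save(f,"w1c",(240,130,400,300),4.5)
m=mask(f,(0,150,60),(8,255,255),(295,150,345,245));print(blobs(m))
E
```

```text
[(1201, (np.float64(318.4), np.float64(188.6)), (301, 163, 34, 74))]
```

View pics/w1c.png

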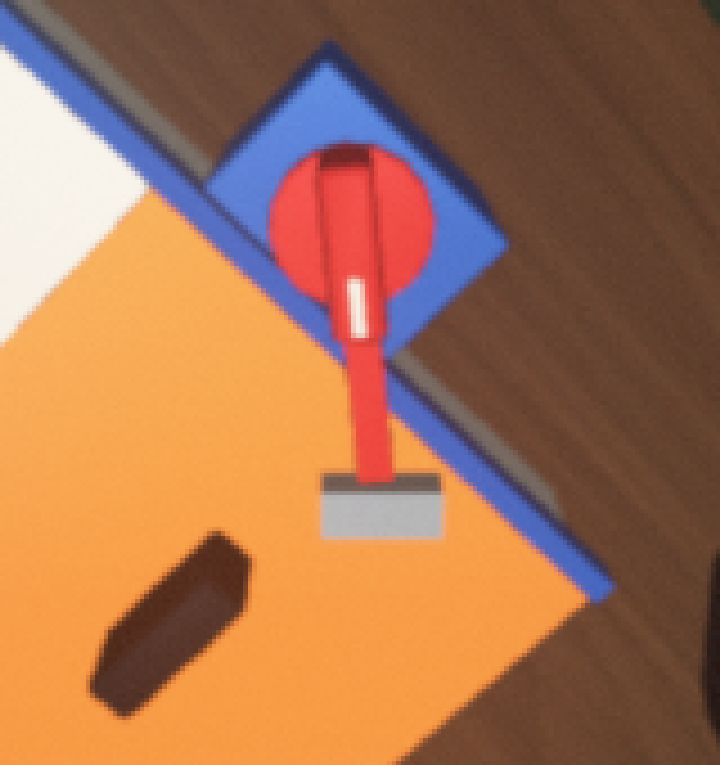

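```bash
python3 - <<'E'
from seg import *
f=cam("wrist")
P=lambda u,v,z:plane(f,240+u/4.5,130+v/4.5,z).round(4)
print("disc",P(352,222,.087),"knob",P(352,252,.119),P(346,165,.119),P(359,340,.119))
print("barends",P(217,532,.109),P(105,690,.109))
k=P(359,340,.119)-P(346,165,.119);print(np.linalg.norm(k),np.arctan2(k[1],k[0])+np.pi)
k=P(374,478,.087)-P(352,222,.087);print(np.linalg.norm(k),np.arctan2(k[1],k[0])+np.pi)
E
```

```text
disc [ 0.5986 -0.1451  0.087 ] knob [ 0.5983 -0.1451  0.119 ] [ 0.6106 -0.1285  0.119 ] [ 0.5854 -0.1627  0.119 ]
barends [ 0.5211 -0.1812  0.109 ] [ 0.4659 -0.1965  0.109 ]
0.04248152539634142 0.9357695914045827
0.07265507552814186 0.9476668487746593
```

```bash
python3 - <<'E'
from seg import *
f=cam("wrist")
P=lambda u,v,z:plane(f,240+u/4.5,130+v/4.5,z).round(4)
k=P(15,2,.082)-P(612,586,.082);print(P(15,2,.082),P(612,586,.082),np.arctan2(k[1],k[0])-np.pi/2)
a=plane(f,147,43,.082);b=plane(f,373,261,.082);k=a-b;print(a,b,np.linalg.norm(k),np.arctan2(k[1],k[0])-np.pi/2)
a=plane(f,58,165,.082);b=plane(f,147,43,.082);k=b-a;print(a,b,np.linalg.norm(k),np.arctan2(k[1],k[0]))
E
```

```text
[ 0.5701 -0.0483  0.082 ] [ 0.5854 -0.2768  0.082 ] 0.06685862502012418
[0.55651125 0.07836887 0.082     ] [ 0.58176847 -0.27512007  0.082     ] 0.354390121655011 0.07133003008615102
[0.37762944 0.06481837 0.082     ] [0.55651125 0.07836887 0.082     ] 0.1793943001512551 0.07560673581939598
```

```bash
python3 - <<'E'
from seg import *
to((0.598,-0.145,0.092),down(-0.64))
E
```

```text
shift tool [ 0.0021 -0.005   0.1681] turn u [ 0.    0.   -0.79]
```

>>> {"api": "send_rows", "payload": {
  "series": [
    [[0.002, -0.005, 0.02], [0, 0, -0.8]],
    [[0, 0, 0.045], [0, 0, 0]],
    [[0, 0, 0.045], [0, 0, 0]],
    [[0, 0, 0.035], [0, 0, 0]],
    [[0, 0, 0.023], [0, 0, 0]],
    [[0, 0, 0], [0, 0, 0]]
  ]
}}

```text
clock: 6.4
tcp_pos: [0.5971, -0.1449, 0.091]
orientation: [2.981, -0.99, -0.004]
contact_force: [0.1, -0.2, 0.1]
grip_width: 0.0854
```

>>> {"api": "send_rows", "payload": {
  "series": [
    [[0, 0, 0], [0, 0, 0]],
    [[0, 0, 0], [0, 0, 0]],
    [[0, 0, 0], [0, 0, 0]],
    [[0, 0, 0], [0, 0, 0]],
    [[0, 0, 0], [0, 0, 0]],
    [[0, 0, 0], [0, 0, 0]]
  ],
  "fingers": 255,
  "grip_force": 40
}}

```text
clock: 7.15
tcp_pos: [0.5981, -0.145, 0.0927]
orientation: [-2.981, 0.99, -0.0]
contact_force: [-2.0, 0.5, 5.3]
grip_width: 0.0132
```

>>> {"api": "send_rows", "payload": {
  "series": [
    [[0, 0, 0], [0, 0, -0.8]],
    [[0, 0, 0], [0, 0, -0.8]],
    [[0, 0, 0], [0, 0, -0.8]],
    [[0, 0, 0], [0, 0, -0.8]],
    [[0, 0, 0], [0, 0, -0.8]],
    [[0, 0, 0], [0, 0, -0.8]],
    [[0, 0, 0], [0, 0, -0.8]],
    [[0, 0, 0], [0, 0, -0.8]],
    [[0, 0, 0], [0, 0, -0.8]],
    [[0, 0, 0], [0, 0, -0.8]],
    [[0, 0, 0], [0, 0, -0.8]],
    [[0, 0, 0], [0, 0, -0.8]],
    [[0, 0, 0], [0, 0, -0.8]],
    [[0, 0, 0], [0, 0, -0.8]],
    [[0, 0, 0], [0, 0, -0.6]]
  ]
}}

```text
clock: 9.02
tcp_pos: [0.5988, -0.145, 0.0927]
orientation: [3.082, 0.609, 0.003]
contact_force: [1.5, 0.7, 2.9]
grip_width: 0.0137
```

>>> {"api": "send_rows", "payload": {
  "series": [
    [[0, 0, 0], [0, 0, 0]],
    [[0, 0, 0], [0, 0, 0]],
    [[0, 0, 0], [0, 0, 0]],
    [[0, 0, -0.02], [0, 0, 0]],
    [[0, 0, -0.03], [0, 0, 0]],
    [[0, 0, -0.05], [0, 0, 0]]
  ],
  "fingers": 0
}}

```text
clock: 9.78
tcp_pos: [0.597, -0.1449, 0.1931]
orientation: [-3.082, -0.605, 0.003]
contact_force: [-0.1, 0.1, 0.5]
grip_width: 0.0857
```

```bash
python3 - <<'E'
from seg import *
f=cam("wrist");save(f,"w2");print(tool()[2]["joints"])
to((0.4866,-0.1945,0.2),down(np.pi/2+0.07-np.pi))
to((0.4866,-0.1945,0.2),down(np.pi/2+0.07))
E
```

```text
[-0.34272765  0.47437903  0.65773125  1.7682569  -0.33852242  1.00469042
  0.83013172]
shift tool [-1.239e-01  1.000e-03 -1.000e-04] turn u [-0.05 -0.11 21.63]
shift tool [-1.239e-01  1.000e-03 -1.000e-04] turn u [  0.1   -0.05 -14.37]
```

View pics/w2.png

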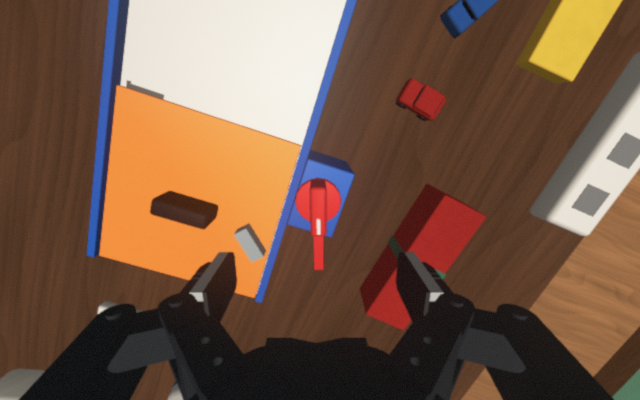

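>>> {"api": "send_rows", "payload": {
  "series": [
    [[-0.06, 0, 0], [0, 0, 0]],
    [[-0.0639, 0.001, 0], [0, 0, 0]]
  ]
}}

```text
out of range
```

>>> {"api": "send_rows", "payload": {
  "series": [
    [[-0.06, 0, 0], [0, 0, 0]],
    [[-0.0619, 0.001, 0], [0, 0, -0.4]],
    [[0, 0, 0], [0, 0, -1]],
    [[0, 0, 0], [0, 0, -1]],
    [[0, 0, 0], [0, 0, -1]],
    [[0, 0, 0], [0, 0, -1]],
    [[0, 0, 0], [0, 0, -1]],
    [[0, 0, 0], [0, 0, -1]],
    [[0, 0, 0], [0, 0, -1]],
    [[0, 0, 0], [0, 0, -1]],
    [[0, 0, 0], [0, 0, -1]],
    [[0, 0, 0], [0, 0, -1]],
    [[0, 0, 0], [0, 0, -1]],
    [[0, 0, 0], [0, 0, -1]],
    [[0, 0, 0], [0, 0, -1]],
    [[0, 0, 0], [0, 0, -1]]
  ]
}}

```text
clock: 11.82
tcp_pos: [0.4857, -0.1926, 0.1933]
orientation: [2.134, 2.303, 0.001]
contact_force: [-0.5, 0.3, -0.5]
grip_width: 0.0849
```

```bash
python3 - <<'E'
from seg import *
f=cam("wrist");save(f,"w3");print(tool()[2]["joints"])
to((0.4866,-0.1945,0.083),down(np.pi/2+0.07))
E
```

```text
[-0.10391898  0.28216724  0.43510455  1.98220623 -0.14971252  0.90617741
  2.05869656]
shift tool [-0.0018  0.0006  0.1103] turn u [0.02 0.01 0.11]
```

View pics/w3.png

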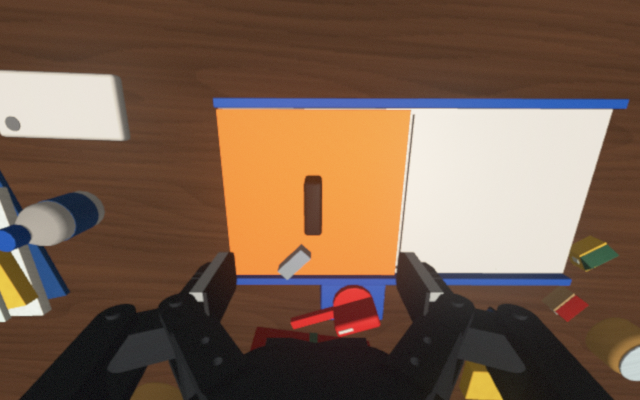

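>>> {"api": "send_rows", "payload": {
  "series": [
    [[-0.002, 0, 0.045], [0, 0, 0.1]],
    [[0, 0, 0.04], [0, 0, 0]],
    [[0, 0, 0.024], [0, 0, 0]],
    [[0, 0, 0], [0, 0, 0]]
  ]
}}

```text
clock: 12.38
tcp_pos: [0.4846, -0.1941, 0.0824]
orientation: [-2.148, -2.29, 0.003]
contact_force: [0.1, -0.1, 0.9]
grip_width: 0.0853
```

>>> {"api": "send_rows", "payload": {
  "series": [
    [[0, 0, 0], [0, 0, 0]],
    [[0, 0, 0], [0, 0, 0]],
    [[0, 0, 0], [0, 0, 0]],
    [[0, 0, 0], [0, 0, 0]],
    [[0, 0, 0], [0, 0, 0]],
    [[0, 0, 0], [0, 0, 0]]
  ],
  "fingers": 255,
  "grip_force": 60
}}

```text
clock: 13.12
tcp_pos: [0.4859, -0.1943, 0.0838]
orientation: [2.147, 2.293, 0.001]
contact_force: [-1.4, 0.1, 6.4]
grip_width: 0.015
```

>>> {"api": "send_rows", "payload": {
  "series": [
    [[0.01, 0, 0], [0, 0, 0]],
    [[0.018, 0, 0], [0, 0, 0]],
    [[0.018, 0, 0], [0, 0, 0]],
    [[0.018, 0, 0], [0, 0, 0]],
    [[0.018, 0, 0], [0, 0, 0]],
    [[0.018, 0, 0], [0, 0, 0]],
    [[0.018, 0, 0], [0, 0, 0]],
    [[0.018, 0, 0], [0, 0, 0]],
    [[0.016, 0, 0], [0, 0, 0]],
    [[0.008, 0, 0], [0, 0, 0]],
    [[0.005, 0, 0], [0, 0, 0]],
    [[0, 0, 0], [0, 0, 0]]
  ]
}}

```text
clock: 14.62
tcp_pos: [0.474, -0.031, 0.0837]
orientation: [2.148, 2.292, -0.003]
contact_force: [-4.9, -7.2, 12.9]
grip_width: 0.0148
```

>>> {"api": "send_rows", "payload": {
  "series": [
    [[0, 0, 0], [0, 0, 0]],
    [[0, 0, 0], [0, 0, 0]],
    [[0, 0, 0], [0, 0, 0]],
    [[0, 0, -0.02], [0, 0, 0]],
    [[0, 0, -0.03], [0, 0, 0]],
    [[0, 0, -0.06], [0, 0, 0]],
    [[0, 0, -0.06], [0, 0, 0]]
  ],
  "fingers": 0
}}

```text
clock: 15.5
tcp_pos: [0.4743, -0.0293, 0.2545]
orientation: [-2.147, -2.293, 0.001]
contact_force: [1.2, 0.1, -0.0]
grip_width: 0.0851
```

```bash
python3 - <<'E'
from seg import *
f=cam("top");save(f,"t2",(200,120,420,240),3.6);print(tool()[2]["joints"]);save(cam("wrist"),"w4")
E
```

```text
[-0.48893083  0.10803292  0.46142977  2.00268056 -0.05787541  1.03205144
  1.63431409]
```

View pics/t2.png

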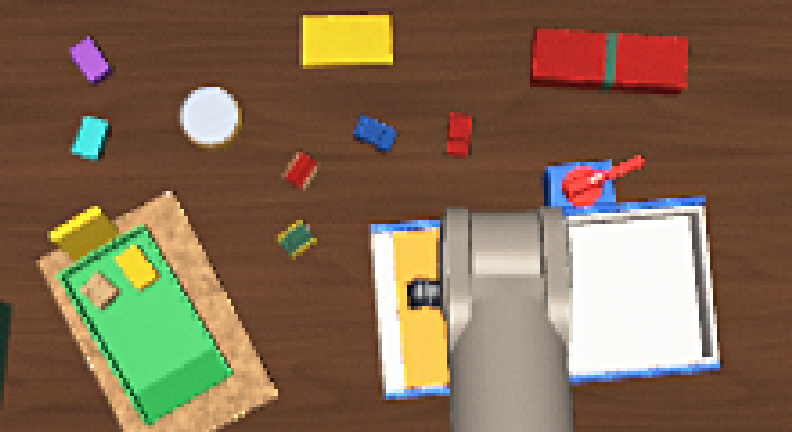

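View pics/w4.png

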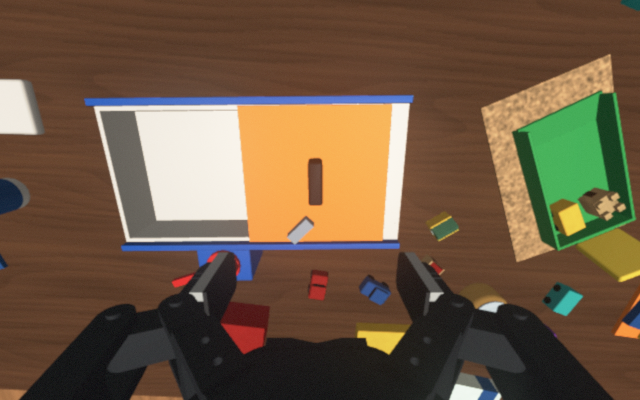

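```bash
python3 - <<'E'
from seg import *
f=cam("top");save(f,"t3",(205,165,285,255),6.6)
E
```

```text
(no output)
```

View pics/t3.png

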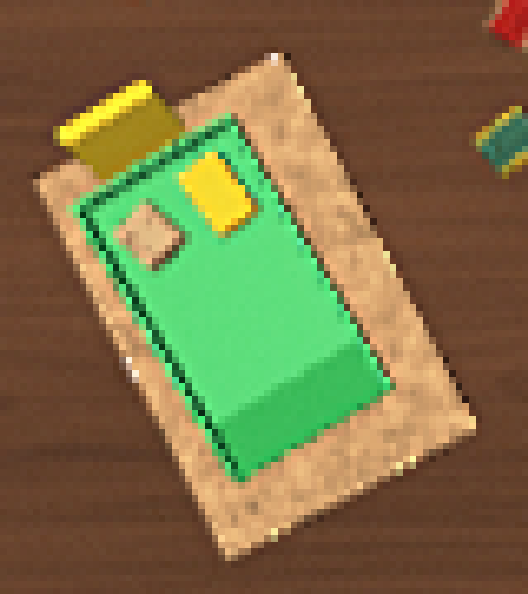

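```bash
python3 - <<'E'
from seg import *
f=cam("top")
P=lambda u,v,z:plane(f,205+u/6.6,165+v/6.6,z)
M=np.array([P(*p,.004) for p in [(36,180),(278,55),(474,428),(226,556)]])
c=M.mean(0);print("mat",c,[np.linalg.norm(M[i]-M[(i+1)%4]).round(3) for i in range(4)])
k=M[0]+M[1]-M[2]-M[3];print(np.arctan2(k[1],k[0]))
A=P(78,207,.036);B=P(238,116,.036);L1=P(392,385,.025);L2=P(238,482,.025)
print(A,B,L1,L2,np.linalg.norm(A-B),np.linalg.norm(L1-L2),np.linalg.norm((A+B-L1-L2)[:2]/2))
k=A+B-L1-L2;a=np.arctan2(k[1],k[0]);tx=np.array([np.cos(a),np.sin(a)])
print("tray yaw",a, "centre",((A+B+L1+L2)/4)[:2])
k=A-B;print("yaw by end",np.arctan2(k[1],k[0])-np.pi/2)
# plate top edge z: 4+ 72+18*cos20 = .093
T=np.array([P(57,132,.093),P(150,85,.093)]);print("plate top edge",T,np.linalg.norm(T[0]-T[1]))
print("centre from plate",T.mean(0)[:2]-tx*(.115+.018*.342))
for n,p in [("castle",(150,233)),("wagon",(217,195))]:
    q=P(*p,.036)[:2]; print(n,q)
E
```

```text
mat [0.45594672 0.32306396 0.004     ] [np.float64(0.165), np.float64(0.258), np.float64(0.168), np.float64(0.257)]
0.46948638227718686
[0.51408825 0.42230614 0.036     ] [0.56746052 0.3267864  0.036     ] [0.40525941 0.23688048 0.025     ] [0.34868646 0.32917423 0.025     ] 0.10941947549866977 0.10825265000488593 0.18763429204342766
tray yaw 0.5095122803390844 centre [0.45887366 0.32878681]
yaw by end 0.509541094066627
plate top edge [[0.55356231 0.42186784 0.093     ]
 [0.58021238 0.36817769 0.093     ]] 0.05994045372742821
centre from plate [0.46112028 0.33592874]
castle [0.49792221 0.37941181]
wagon [0.52014484 0.33943867]
```

```bash
python3 - <<'E'
from seg import *
f=cam("wrist");save(f,"w5",(280,190,480,330),4)
p=tool()[0];print(proj(f,p),proj(f,p-[0,0,.15]))
to((0.553,0.162,0.17),down(1.0))
E
```

```text
[317.26781492 254.05218382] [316.47145114 189.38974912]
shift tool [0.1855 0.0911 0.0827] turn u [-0.01 -0.    7.29]
```

View pics/w5.png

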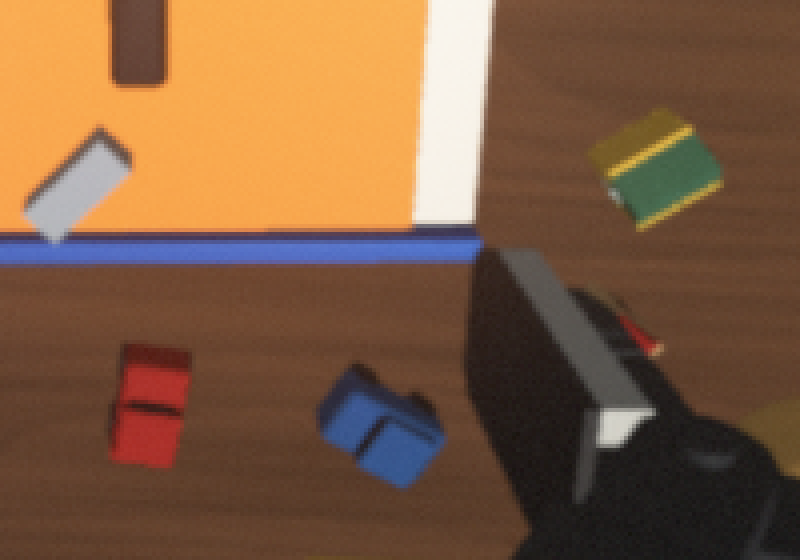

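```bash
python3 - <<'E'
from seg import *
f=cam("wrist")
P=lambda u,v,z:plane(f,280+u/4,190+v/4,z)
for z in (.022,.034):
    a,b,c,d=[P(*p,z) for p in [(606,176),(692,127),(722,184),(640,230)]]
    print(z,[np.linalg.norm(x).round(4) for x in (b-a,c-b,d-c,a-d)],(a+b+c+d)/4,np.arctan2(*(b-a)[1::-1]))
for n,pp in [("red",[(122,358),(191,360),(172,468),(113,462)]),("blue",[(352,374),(446,434),(404,490),(320,430)])]:
    q=[P(*p,.028) for p in pp];print(n,[np.linalg.norm(q[i]-q[(i+1)%4]).round(4) for i in range(4)],sum(q)/4,np.arctan2(*(q[1]-q[2])[1::-1]),np.arctan2(*(q[0]-q[1])[1::-1]))
E
```

```text
0.022 [np.float64(0.0346), np.float64(0.0266), np.float64(0.0334), np.float64(0.0267)] [0.54903648 0.16741702 0.022     ] 2.227878387889341
0.034 [np.float64(0.0335), np.float64(0.0258), np.float64(0.0323), np.float64(0.0259)] [0.54418495 0.16090897 0.034     ] 2.2278783878893393
red [np.float64(0.0264), np.float64(0.0493), np.float64(0.0234), np.float64(0.0471)] [ 0.65722194 -0.0151464   0.028     ] 3.069470572661615 -1.5364956465298585
blue [np.float64(0.0468), np.float64(0.0299), np.float64(0.0446), np.float64(0.0275)] [0.6600482 0.0756253 0.028    ] 2.699523103104242 -2.117423196400097
```

```bash
python3 - <<'E'
from seg import *
to((0.549,0.166,0.15),down(0.657))
E
```

```text
shift tool [0.1899 0.088  0.1017] turn u [-2.000e-02  1.000e-02  1.122e+01]
```

>>> {"api": "send_rows", "payload": {
  "series": [
    [[0.048, 0.022, 0], [0, 0, 0]],
    [[0.048, 0.022, 0], [0, 0, 0]],
    [[0.048, 0.022, 0.01], [0, 0, 0]],
    [[0.046, 0.022, 0.03], [0, 0, 0.2]],
    [[0, 0, 0.03], [0, 0, 1]],
    [[0, 0, 0.03], [0, 0, 1]],
    [[0, 0, 0], [0, 0, 1]],
    [[0, 0, 0], [0, 0, 1]],
    [[0, 0, 0], [0, 0, 1]],
    [[0, 0, 0], [0, 0, 1]],
    [[0, 0, 0], [0, 0, 1]],
    [[0, 0, 0], [0, 0, 1]],
    [[0, 0, 0], [0, 0, 1]],
    [[0, 0, 0], [0, 0, 1]],
    [[0, 0, 0], [0, 0, 1]]
  ]
}}

```text
clock: 17.68
tcp_pos: [0.5488, 0.1652, 0.1509]
orientation: [2.973, 1.011, -0.006]
contact_force: [1.0, -0.5, 0.1]
grip_width: 0.0854
```

```bash
python3 - <<'E'
from seg import *
f=cam("wrist");save(f,"w6")
print(proj(f,(.549,.166,.022)));to((0.549,0.166,0.004),down(0.657))
E
```

```text
[318.33352855 194.46596109]
shift tool [ 0.0011 -0.0004  0.147 ] turn u [-0.01  0.05 -0.05]
```

View pics/w6.png

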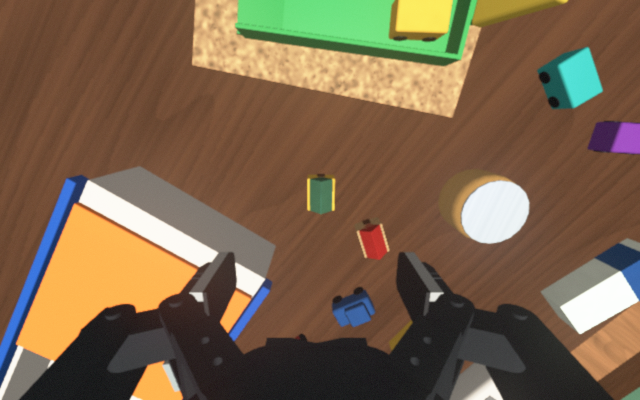

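>>> {"api": "send_rows", "payload": {
  "series": [
    [[0.003, 0, 0.045], [0, 0, 0]],
    [[0, 0, 0.045], [0, 0, 0]],
    [[0, 0, 0.035], [0, 0, 0]],
    [[0, 0, 0.02], [0, 0, 0]],
    [[0, 0, 0], [0, 0, 0]]
  ],
  "fingers": 80
}}

```text
clock: 18.35
tcp_pos: [0.5513, 0.1669, 0.0065]
orientation: [2.972, 1.016, -0.006]
contact_force: [1.0, -0.1, 0.1]
grip_width: 0.0589
```

>>> {"api": "send_rows", "payload": {
  "series": [
    [[0, 0, 0], [0, 0, 0]],
    [[0, 0, 0], [0, 0, 0]],
    [[0, 0, 0], [0, 0, 0]],
    [[0, 0, 0], [0, 0, 0]],
    [[0, 0, 0], [0, 0, 0]]
  ],
  "fingers": 255,
  "grip_force": 30
}}

```text
clock: 18.98
tcp_pos: [0.5537, 0.168, 0.0095]
orientation: [-2.972, -1.016, -0.004]
contact_force: [-0.8, -0.4, 7.4]
grip_width: 0.0273
```

```bash
cat >> h.py <<'E'
TC=np.array([0.459,0.331]);TA=0.51
def tp(x,y): return TC+x*np.array([np.cos(TA),np.sin(TA)])+y*np.array([-np.sin(TA),np.cos(TA)])
E
python3 - <<'E'
from seg import *
to((*tp(0.002,-.026),0.12),down(0.51))
E
```

```text
shift tool [ 0.0233 -0.1608 -0.1105] turn u [ 0.   -0.03  1.71]
```

>>> {"api": "send_rows", "payload": {
  "series": [
    [[0, 0, -0.04], [0, 0, 0]],
    [[0, 0, -0.05], [0, 0, 0]],
    [[0.006, -0.04, 0], [0, 0, 0]],
    [[0.006, -0.04, 0], [0, 0, 0]],
    [[0.006, -0.04, 0], [0, 0, 0]],
    [[0.005, -0.041, 0], [0, 0, 0.8]],
    [[0, 0, 0], [0, 0, 0.9]],
    [[0, 0, 0.04], [0, 0, 0]]
  ]
}}

```text
clock: 19.98
tcp_pos: [0.4739, 0.3118, 0.0604]
orientation: [-3.036, -0.794, -0.01]
contact_force: [0.6, -0.7, 0.6]
grip_width: 0.0271
```

```bash
python3 - <<'E'
from seg import *
to((*tp(0.002,-.026),0.024),down(0.51))
save(cam("wrist"),"w7")
E
```

```text
shift tool [-0.0019  0.002   0.0363] turn u [-0.02 -0.08  0.02]
```

View pics/w7.png

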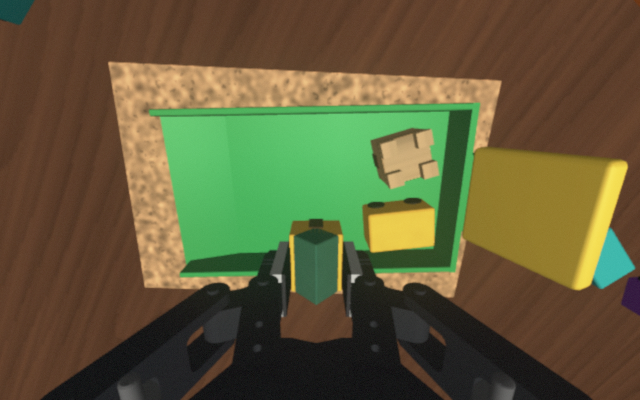

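>>> {"api": "send_rows", "payload": {
  "series": [
    [[-0.002, 0.001, 0.02], [0, 0, 0]],
    [[0, 0, 0.016], [0, 0, 0]],
    [[0, 0, 0], [0, 0, 0]]
  ]
}}

```text
clock: 20.4
tcp_pos: [0.4703, 0.3067, 0.0215]
orientation: [3.039, 0.793, -0.003]
contact_force: [-0.1, -0.3, -0.1]
grip_width: 0.027
```

>>> {"api": "send_rows", "payload": {
  "series": [
    [[0, 0, 0], [0, 0, 0]],
    [[0, 0, 0], [0, 0, 0]],
    [[0, 0, -0.02], [0, 0, 0]],
    [[0, 0, -0.05], [0, 0, 0]],
    [[0, 0, -0.05], [0, 0, 0]]
  ],
  "fingers": 140
}}

```text
clock: 21.02
tcp_pos: [0.4711, 0.307, 0.1448]
orientation: [-3.04, -0.792, -0.001]
contact_force: [0.9, 0.6, 0.3]
grip_width: 0.0384
```

```bash
python3 - <<'E'
from seg import *
f=cam("wrist");save(f,"w8");f=cam("top");save(f,"t4",(200,120,420,240),3.6)
E
```

```text
(no output)
```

View pics/w8.png

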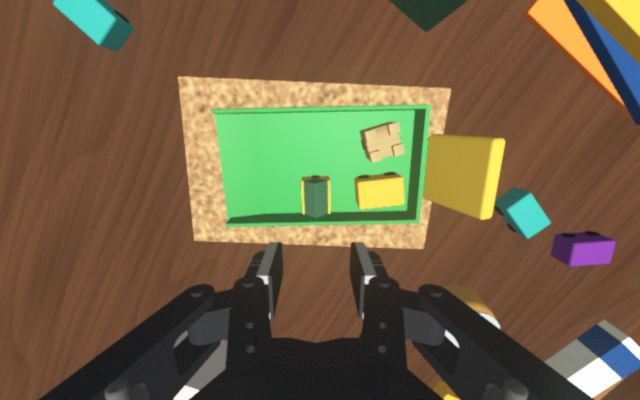

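View pics/t4.png

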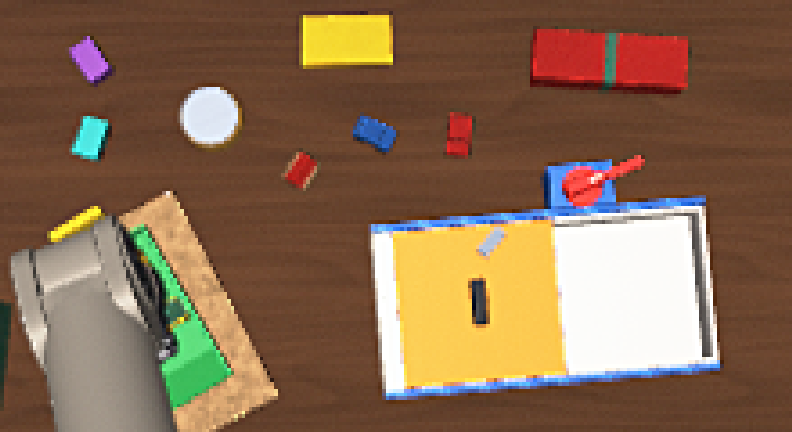

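```bash
python3 - <<'E'
from seg import *
f=cam("wrist")
q=[plane(f,*p,.036) for p in [(215,110),(430,105),(421,222),(228,225)]]
print(np.round(q,4));k=q[1]-q[0]+q[2]-q[3];print(np.arctan2(k[1],k[0]))
e=(q[1]+q[2])/2;a=np.arctan2(k[1],k[0]);print("centre",e[:2]-.095*np.array([np.cos(a),np.sin(a)]))
t=cam("top");print(plane(t,283.3,166.8,.03)); print(plane(t,303.8,156.8,.022),plane(t,327.2,157,.022))
to((0.625,0.157,0.15),down(.867))
E
```

```text
[[0.3571 0.3369 0.036 ]
 [0.5196 0.4329 0.036 ]
 [0.5772 0.3393 0.036 ]
 [0.4111 0.2433 0.036 ]]
0.5291008498068942
centre [0.46634885 0.338169  ]
[0.62901588 0.1597292  0.03      ]
[0.66949163 0.07776168 0.022     ] [ 0.6675103  -0.01613461  0.022     ]
shift tool [ 0.0602  0.2066 -0.0058] turn u [-0.01 -0.04 -4.09]
```

>>> {"api": "send_rows", "payload": {
  "series": [
    [[0.015, 0.0515, 0], [0, 0, -1]],
    [[0.019, 0.05, 0], [0, 0, -1]],
    [[0.023, 0.048, 0], [0, 0, -1]],
    [[0.028, 0.045, 0], [0, 0, -1]],
    [[0, 0, 0], [0, 0, 0]]
  ]
}}

```text
clock: 21.85
tcp_pos: [0.6555, 0.1999, 0.1412]
orientation: [2.856, 1.302, -0.0]
contact_force: [-1.3, 0.1, -0.4]
grip_width: 0.0388
```

```bash
python3 - <<'E'
from seg import *
f=cam("wrist");save(f,"w9");save(f,"w9c",(260,120,480,280),3.6)
print(tool()[0])
E
```

```text
[0.65326993 0.20153925 0.14075681]
```

View pics/w9c.png

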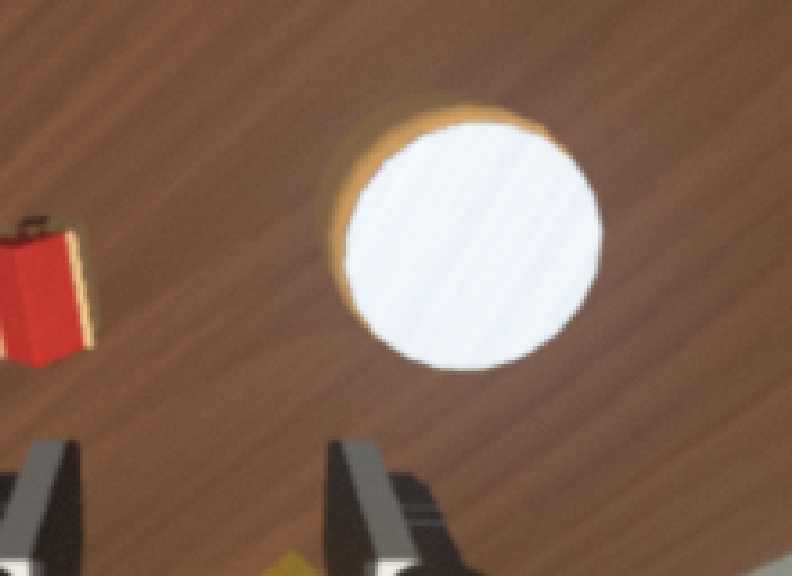

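```bash
python3 - <<'E'
from seg import *
f=cam("wrist");save(f,"w9d",(240,160,320,240),7)
E
```

```text
(no output)
```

View pics/w9d.png

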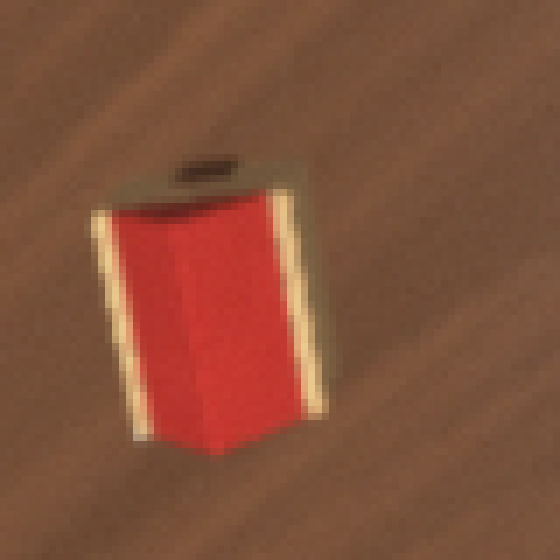

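```bash
python3 - <<'E'
from seg import *
f=cam("wrist")
q=[plane(f,240+u/7,160+v/7,.022) for u,v in [(92,210),(292,190),(327,415),(140,440)]]
print([np.linalg.norm(q[i]-q[(i+1)%4]).round(4) for i in range(4)]);c=sum(q)/4
k=q[2]-q[1]+q[3]-q[0];a=np.arctan2(k[1],k[0])+np.pi/2;print(c,a)
to((*c[:2],0.15),down(a))
tn=plane(f,260+472/3.6,120+246/3.6,.05);print("tin",tn,np.linalg.norm(tn-c))
E
```

```text
[np.float64(0.0283), np.float64(0.0337), np.float64(0.0276), np.float64(0.0348)]
[0.62686506 0.16258716 0.022     ] 0.9846766179700699
shift tool [-0.0472  0.0084 -0.009 ] turn u [-0.02  0.02 -1.44]
tin [0.68087027 0.26257438 0.05      ] 0.11703848475768516
```

>>> {"api": "send_rows", "payload": {
  "series": [
    [[-0.0472, 0.0084, 0], [0, 0, -0.7]],
    [[0, 0, 0.03], [0, 0, -0.74]],
    [[0, 0, 0.04], [0, 0, 0]],
    [[0, 0, 0.04], [0, 0, 0]],
    [[0, 0, 0.02], [0, 0, 0]],
    [[0, 0, 0], [0, 0, 0]]
  ],
  "fingers": 80
}}

```text
clock: 22.75
tcp_pos: [0.6267, 0.1628, 0.0111]
orientation: [-2.767, -1.487, 0.004]
contact_force: [0.4, 0.4, 0.3]
grip_width: 0.0588
```

>>> {"api": "send_rows", "payload": {
  "series": [
    [[0, 0, 0], [0, 0, 0]],
    [[0, 0, 0], [0, 0, 0]],
    [[0, 0, 0], [0, 0, 0]],
    [[0, 0, 0], [0, 0, 0]],
    [[0, 0, 0], [0, 0, 0]]
  ],
  "fingers": 255
}}

```text
clock: 23.38
tcp_pos: [0.6296, 0.1627, 0.0139]
orientation: [2.768, 1.485, 0.005]
contact_force: [-0.3, 0.2, 6.4]
grip_width: 0.0273
```

```bash
sed -i 's/^TC=.*/TC=np.array([0.463,0.335]);TA=0.52/' h.py
python3 - <<'E'
from seg import *
to((*tp(0.002,.024),0.10),down(0.52))
E
```

```text
shift tool [ 0.0642 -0.2545 -0.0863] turn u [ 0.01 -0.03  5.33]
```

>>> {"api": "send_rows", "payload": {
  "series": [
    [[0, 0, -0.04], [0, 0, 0]],
    [[0, 0, -0.046], [0, 0, 0]],
    [[0.013, -0.051, 0], [0, 0, 0]],
    [[0.013, -0.051, 0], [0, 0, 0]],
    [[0.013, -0.051, 0], [0, 0, 0]],
    [[0.013, -0.051, 0], [0, 0, 0]],
    [[0.012, -0.05, 0], [0, 0, 0.4]],
    [[0, 0, 0], [0, 0, 1]],
    [[0, 0, 0], [0, 0, 1]],
    [[0, 0, 0], [0, 0, 1]],
    [[0, 0, 0], [0, 0, 1]],
    [[0, 0, 0], [0, 0, 0.9]]
  ]
}}

```text
clock: 24.88
tcp_pos: [0.452, 0.3563, 0.0987]
orientation: [-3.035, -0.807, -0.001]
contact_force: [-0.2, 0.2, 0.5]
grip_width: 0.0271
```

```bash
python3 - <<'E'
from seg import *
to((*tp(0.002,.024),0.026),down(0.52))
save(cam("wrist"),"w10")
E
```

```text
shift tool [ 0.0009 -0.      0.0727] turn u [-0.01 -0.01 -0.  ]
```

View pics/w10.png

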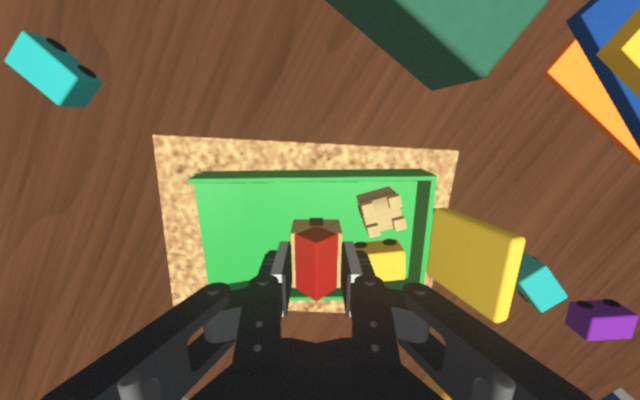

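>>> {"api": "send_rows", "payload": {
  "series": [
    [[0, 0, 0.035], [0, 0, 0]],
    [[0, 0, 0.025], [0, 0, 0]],
    [[0, 0, 0.012], [0, 0, 0]],
    [[0, 0, 0], [0, 0, 0]]
  ]
}}

```text
clock: 25.42
tcp_pos: [0.4518, 0.3559, 0.0259]
orientation: [3.035, 0.812, -0.001]
contact_force: [-0.1, -0.0, -0.6]
grip_width: 0.0271
```

>>> {"api": "send_rows", "payload": {
  "series": [
    [[0, 0, 0], [0, 0, 0]],
    [[0, 0, 0], [0, 0, 0]],
    [[0, 0, -0.02], [0, 0, 0]],
    [[0, 0, -0.05], [0, 0, 0]],
    [[0, 0, -0.05], [0, 0, 0]]
  ],
  "fingers": 140
}}

```text
clock: 26.05
tcp_pos: [0.4521, 0.3559, 0.1488]
orientation: [-3.035, -0.811, -0.001]
contact_force: [0.3, 1.6, 1.0]
grip_width: 0.0385
```

```bash
python3 - <<'E'
from seg import *
f=cam("wrist");save(f,"w11");f=cam("top");save(f,"t5",(200,120,420,240),3.6)
to((0.660,0.076,0.15),down(2.7-np.pi/2))
E
```

```text
shift tool [0.0369 0.3465 0.0021] turn u [-0.   -0.12 -6.96]
```

View pics/w11.png

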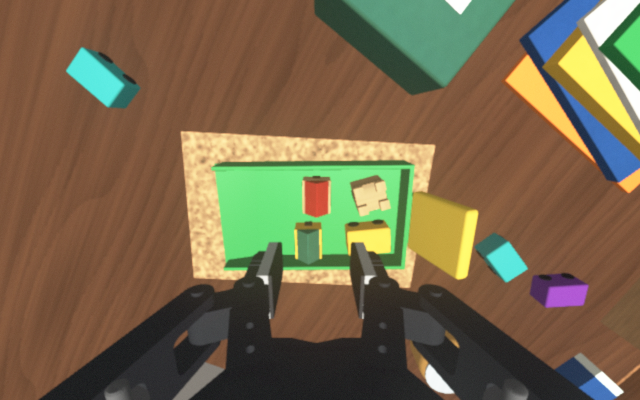

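View pics/t5.png

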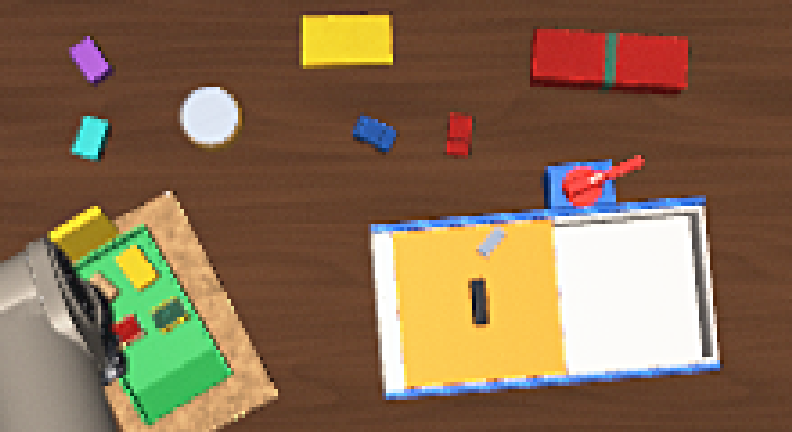

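>>> {"api": "send_rows", "payload": {
  "series": [
    [[0.006, 0.055, 0], [0, 0, 0]],
    [[0.006, 0.055, 0], [0, 0, 0]],
    [[0.006, 0.058, 0], [0, 0, 0]],
    [[0.006, 0.058, 0], [0, 0, 0]],
    [[0.006, 0.058, 0], [0, 0, 0]],
    [[0.006, 0.058, 0], [0, 0, 0.5]],
    [[0, 0, 0], [0, 0, 1]],
    [[0, 0, 0], [0, 0, 1]],
    [[0, 0, 0], [0, 0, 1]],
    [[0, 0, 0], [0, 0, 1]],
    [[0, 0, 0], [0, 0, 1]],
    [[0, 0, 0], [0, 0, 1]],
    [[0, 0, 0], [0, 0, 1]],
    [[0, 0, 0], [0, 0, 1]],
    [[0, 0, 0], [0, 0, 1]],
    [[0, 0, 0], [0, 0, 1]]
  ],
  "fingers": 80
}}

```text
clock: 28.15
tcp_pos: [0.6538, 0.0779, 0.1471]
orientation: [-3.079, 0.619, -0.001]
contact_force: [0.9, 0.2, -0.4]
grip_width: 0.059
```

```bash
python3 - <<'E'
from seg import *
f=cam("wrist");save(f,"w12");m=mask(f,(105,120,60),(125,255,255),(250,130,400,250));print(blobs(m))
save(f,"w12c",(270,150,370,240),7)
E
```

```text
[(1062, (np.float64(329.9), np.float64(187.9)), (317, 165, 27, 46))]
```

View pics/w12.png

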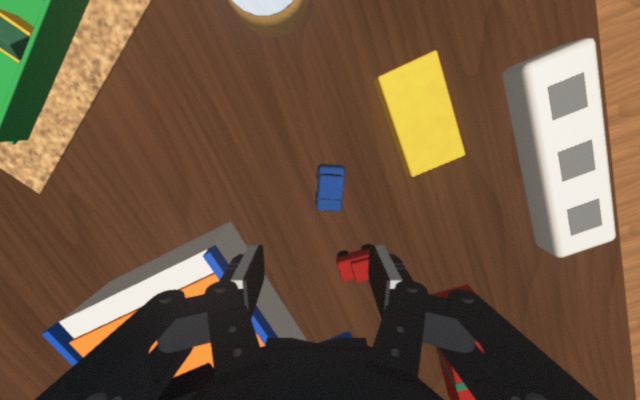

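View pics/w12c.png

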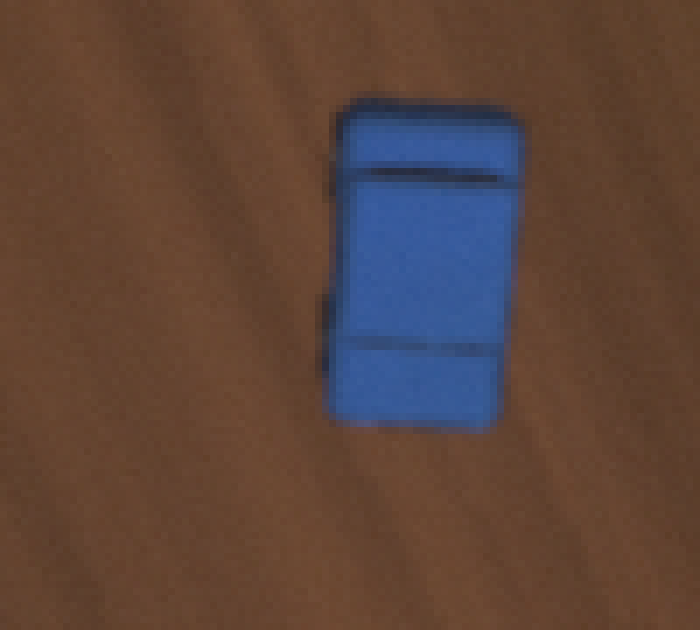

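```bash
python3 - <<'E'
from seg import *
f=cam("wrist")
c=plane(f,330.7,187.5,.018);print(c);to((*c[:2],0.011),tool()[1])
E
```

```text
[0.6697404  0.07848283 0.018     ]
shift tool [ 0.0145 -0.0066  0.1358] turn u [0. 0. 0.]
```

>>> {"api": "send_rows", "payload": {
  "series": [
    [[0.0145, -0.006, 0.02], [0, 0, 0.6]],
    [[0, 0, 0.045], [0, 0, 0]],
    [[0, 0, 0.045], [0, 0, 0]],
    [[0, 0, 0.025], [0, 0, 0]],
    [[0, 0, 0], [0, 0, 0]]
  ]
}}

```text
clock: 28.88
tcp_pos: [0.6685, 0.0777, 0.01]
orientation: [3.063, -0.693, -0.004]
contact_force: [0.0, -0.1, 1.0]
grip_width: 0.0585
```

>>> {"api": "send_rows", "payload": {
  "series": [
    [[0, 0, 0], [0, 0, 0]],
    [[0, 0, 0], [0, 0, 0]],
    [[0, 0, 0], [0, 0, 0]],
    [[0, 0, 0], [0, 0, 0]],
    [[0, 0, -0.04], [0, 0, 0]],
    [[0, 0, -0.04], [0, 0, 0]]
  ],
  "fingers": 255
}}

```text
clock: 29.62
tcp_pos: [0.6694, 0.0777, 0.0925]
orientation: [3.064, -0.695, -0.0]
contact_force: [0.3, 0.1, -0.1]
grip_width: 0.0269
```

```bash
python3 - <<'E'
from seg import *
to((*tp(-0.045,.0245),0.094),down(0.52))
E
```

```text
shift tool [-0.343  -0.12   -0.0015] turn u [  0.     0.   -11.07]
```

>>> {"api": "send_rows", "payload": {
  "series": [
    [[-0.057, -0.02, -0.01], [0, 0, 0]],
    [[-0.057, -0.02, -0.01], [0, 0, 0]],
    [[-0.057, -0.02, 0], [0, 0, 0]],
    [[-0.057, -0.02, 0], [0, 0, 0]],
    [[-0.057, -0.02, 0], [0, 0, 0]],
    [[-0.058, -0.02, 0], [0, 0, -0.07]],
    [[0, 0, 0], [0, 0, -1]],
    [[0, 0, 0], [0, 0, -1]],
    [[0, 0, 0], [0, 0, -1]],
    [[0, 0, 0], [0, 0, -1]],
    [[0, 0, 0], [0, 0, -1]],
    [[0, 0, 0], [0, 0, -1]],
    [[0, 0, 0], [0, 0, -1]],
    [[0, 0, 0], [0, 0, -1]],
    [[0, 0, 0], [0, 0, -1]],
    [[0, 0, 0], [0, 0, -1]],
    [[0, 0, 0.03], [0, 0, -1]]
  ]
}}

```text
clock: 31.75
tcp_pos: [0.4135, 0.3355, 0.0831]
orientation: [-3.031, -0.811, -0.007]
contact_force: [0.2, 0.4, -0.8]
grip_width: 0.027
```

```bash
python3 - <<'E'
from seg import *
to((*tp(-0.045,.0245),0.025),down(0.52))
save(cam("wrist"),"w13")
E
```

```text
shift tool [-0.0026  0.0006  0.058 ] turn u [-0.03 -0.06  0.03]
```

View pics/w13.png

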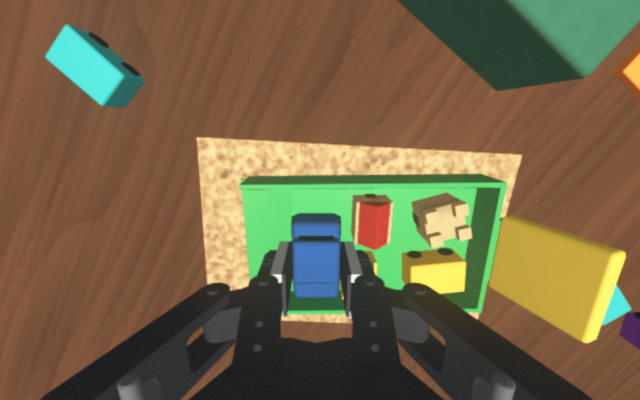

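>>> {"api": "send_rows", "payload": {
  "series": [
    [[-0.006, 0, 0.03], [0, 0, 0]],
    [[0, 0, 0.022], [0, 0, 0]],
    [[0, 0, 0.006], [0, 0, 0]],
    [[0, 0, 0], [0, 0, 0]]
  ]
}}

```text
clock: 32.3
tcp_pos: [0.407, 0.331, 0.0237]
orientation: [-3.036, -0.806, -0.001]
contact_force: [-0.5, -0.1, 0.8]
grip_width: 0.0274
```

>>> {"api": "send_rows", "payload": {
  "series": [
    [[0, 0, 0], [0, 0, 0]],
    [[0, 0, 0], [0, 0, 0]],
    [[0, 0, -0.02], [0, 0, 0]],
    [[0, 0, -0.05], [0, 0, 0]],
    [[0, 0, -0.05], [0, 0, 0]]
  ],
  "fingers": 150
}}

```text
clock: 32.92
tcp_pos: [0.4066, 0.3307, 0.1446]
orientation: [3.036, 0.807, -0.0]
contact_force: [-0.2, 0.4, 0.5]
grip_width: 0.0353
```

```bash
python3 - <<'E'
from seg import *
f=cam("wrist");save(f,"w14");f=cam("top");save(f,"t6",(200,120,420,240),3.6)
m=mask(f,(0,150,100),(6,255,255),(270,140,345,180));print(blobs(m))
c=plane(f,327.2,157,.022);print(c)
to((*c[:2],0.15),down(-0.06))
E
```

```text
[(77, (np.float64(327.0), np.float64(157.1)), (324, 151, 7, 13))]
[ 0.6675103  -0.01613461  0.022     ]
shift tool [ 0.0509  0.431  -0.0029] turn u [-0.07 -0.08  6.64]
```

View pics/w14.png

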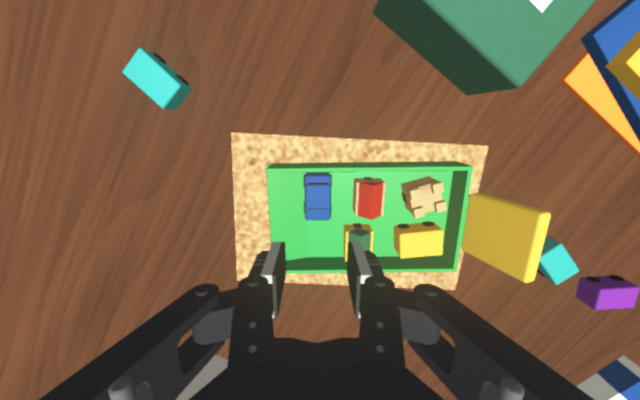

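View pics/t6.png

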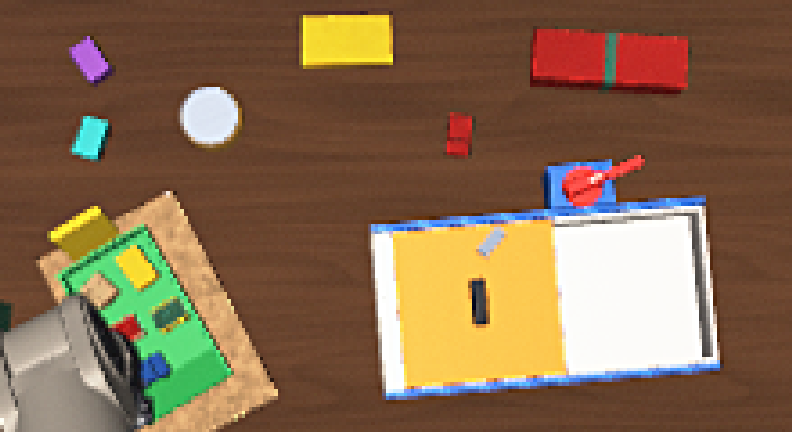

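>>> {"api": "send_rows", "payload": {
  "series": [
    [[0.0064, 0.054, 0], [0, 0, 0]],
    [[0.0064, 0.054, 0], [0, 0, 0]],
    [[0.0064, 0.054, 0], [0, 0, 0]],
    [[0.0064, 0.054, 0], [0, 0, 0]],
    [[0.0064, 0.054, 0], [0, 0, 0]],
    [[0.0064, 0.054, 0], [0, 0, 0]],
    [[0.0064, 0.054, 0], [0, 0, 0]],
    [[0.0064, 0.054, 0], [0, 0, -0.9]],
    [[0, 0, 0], [0, 0, -1]],
    [[0, 0, 0], [0, 0, -1]],
    [[0, 0, 0], [0, 0, -1]],
    [[0, 0, 0], [0, 0, -1]],
    [[0, 0, 0], [0, 0, -1]],
    [[0, 0, 0], [0, 0, -1]],
    [[0, 0, 0], [0, 0, -1]],
    [[0, 0, 0], [0, 0, -1]],
    [[0, 0, 0], [0, 0, -1]],
    [[0, 0, 0], [0, 0, -1]]
  ],
  "fingers": 80
}}

```text
clock: 35.28
tcp_pos: [0.6653, -0.0184, 0.1427]
orientation: [-2.326, -2.111, 0.001]
contact_force: [-0.0, 0.9, 0.1]
grip_width: 0.0588
```

```bash
python3 - <<'E'
from seg import *
f=cam("wrist");save(f,"w15");m=mask(f,(0,150,60),(8,255,255),(250,130,400,250));print(blobs(m))
save(f,"w15c",(270,150,370,240),7)
E
```

```text
[(1251, (np.float64(319.9), np.float64(196.1)), (307, 173, 27, 48))]
```

View pics/w15.png

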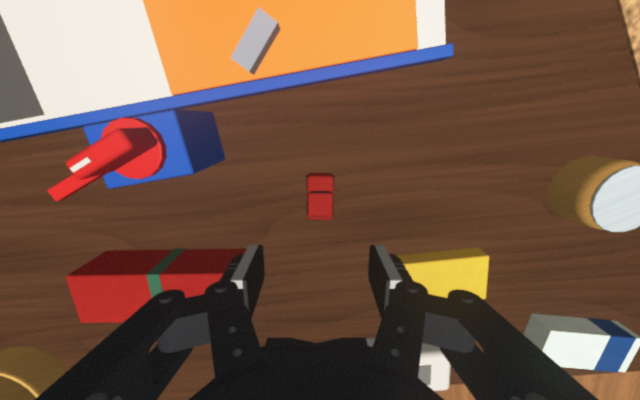

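View pics/w15c.png

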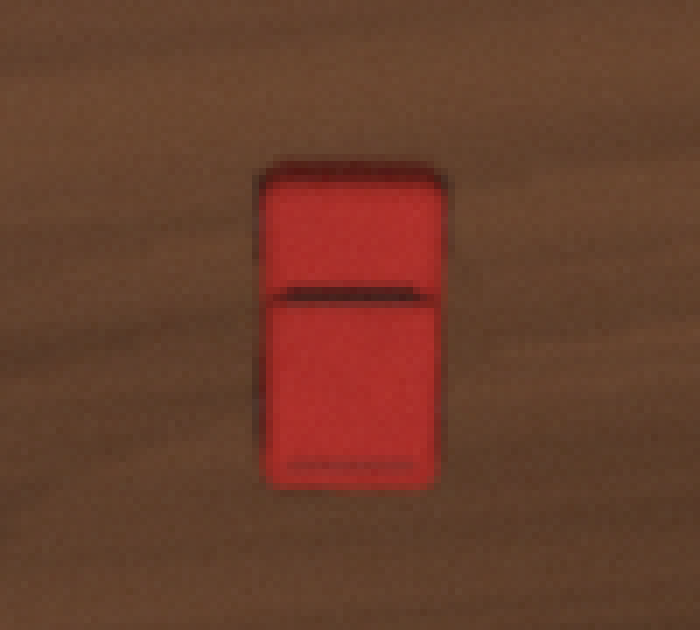

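```bash
python3 - <<'E'
from seg import *
f=cam("wrist")
c=plane(f,320.5,195.5,.018);print(c);to((*c[:2],0.011),tool()[1])
E
```

```text
[ 0.66399195 -0.01476805  0.018     ]
shift tool [ 0.0035 -0.0017  0.1318] turn u [0. 0. 0.]
```

>>> {"api": "send_rows", "payload": {
  "series": [
    [[0.0035, -0.0017, 0.02], [0, 0, 0]],
    [[0, 0, 0.045], [0, 0, 0]],
    [[0, 0, 0.045], [0, 0, 0]],
    [[0, 0, 0.022], [0, 0, 0]],
    [[0, 0, 0], [0, 0, 0]]
  ]
}}

```text
clock: 36.0
tcp_pos: [0.6629, -0.0147, 0.0091]
orientation: [-2.328, -2.106, 0.005]
contact_force: [-0.5, 0.4, 0.2]
grip_width: 0.0586
```

>>> {"api": "send_rows", "payload": {
  "series": [
    [[0, 0, 0], [0, 0, 0]],
    [[0, 0, 0], [0, 0, 0]],
    [[0, 0, 0], [0, 0, 0]],
    [[0, 0, 0], [0, 0, 0]],
    [[0, 0, -0.04], [0, 0, 0]],
    [[0, 0, -0.06], [0, 0, 0]]
  ],
  "fingers": 255
}}

```text
clock: 36.75
tcp_pos: [0.663, -0.0145, 0.111]
orientation: [-2.327, -2.107, 0.004]
contact_force: [1.0, 0.3, 0.1]
grip_width: 0.0268
```

```bash
python3 - <<'E'
from seg import *
to((*tp(-0.05,-.0245),0.112),down(0.52))
E
```

```text
shift tool [ 2.790e-01 -2.602e-01 -2.000e-04] turn u [-0.03  0.02 10.9 ]
```

>>> {"api": "send_rows", "payload": {
  "series": [
    [[0.04, -0.0372, -0.01], [0, 0, 0]],
    [[0.04, -0.0372, 0], [0, 0, 0]],
    [[0.04, -0.0372, 0], [0, 0, 0]],
    [[0.04, -0.0372, 0], [0, 0, 0]],
    [[0.04, -0.0372, 0], [0, 0, 0]],
    [[0.04, -0.0372, 0], [0, 0, 0]],
    [[0.039, -0.037, 0], [0, 0, 0.9]],
    [[0, 0, 0], [0, 0, 1]],
    [[0, 0, 0], [0, 0, 1]],
    [[0, 0, 0], [0, 0, 1]],
    [[0, 0, 0], [0, 0, 1]],
    [[0, 0, 0], [0, 0, 1]],
    [[0, 0, 0], [0, 0, 1]],
    [[0, 0, 0], [0, 0, 1]],
    [[0, 0, 0], [0, 0, 1]],
    [[0, 0, 0], [0, 0, 1]],
    [[0, 0, 0.03], [0, 0, 1]]
  ]
}}

```text
clock: 38.88
tcp_pos: [0.4348, 0.2902, 0.0929]
orientation: [-3.034, -0.803, -0.007]
contact_force: [0.2, 0.6, -0.6]
grip_width: 0.0267
```

```bash
python3 - <<'E'
from seg import *
to((*tp(-0.05,-.0245),0.025),down(0.52))
save(cam("wrist"),"w16")
E
```

```text
shift tool [-0.0036 -0.0002  0.0679] turn u [-0.02 -0.06 -0.03]
```

View pics/w16.png

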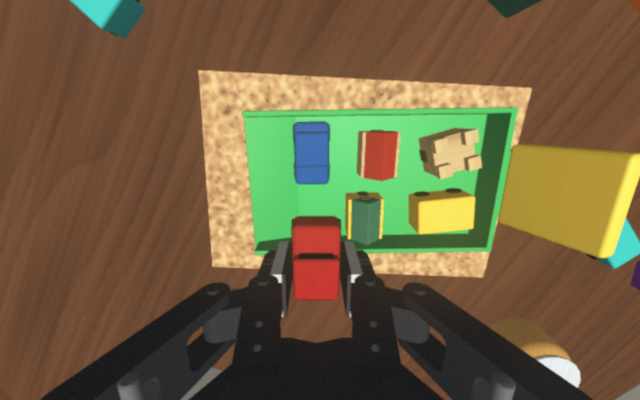

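```bash
python3 - <<'E'
from seg import *
f=cam("wrist")
for y in (-.0475,-.051,-.055): print(y,proj(f,(*tp(-.03,y),.036)))
for y in (.051,.055): print(y,proj(f,(*tp(-.03,y),.036)))
print(proj(f,(*tp(.095,0),.036)),proj(f,(*tp(-.054,.0245),.03)))
save(f,"w16c",(240,100,420,270),4)
E
```

```text
-0.0475 [343.38470619 248.41271526]
-0.051 [343.26744098 252.44821109]
-0.055 [343.13478761 257.0132663 ]
0.051 [347.21843887 116.48089037]
0.055 [347.39957845 110.24725908]
[516.30251607 189.11708529] [312.17582961 154.86562736]
```

View pics/w16c.png

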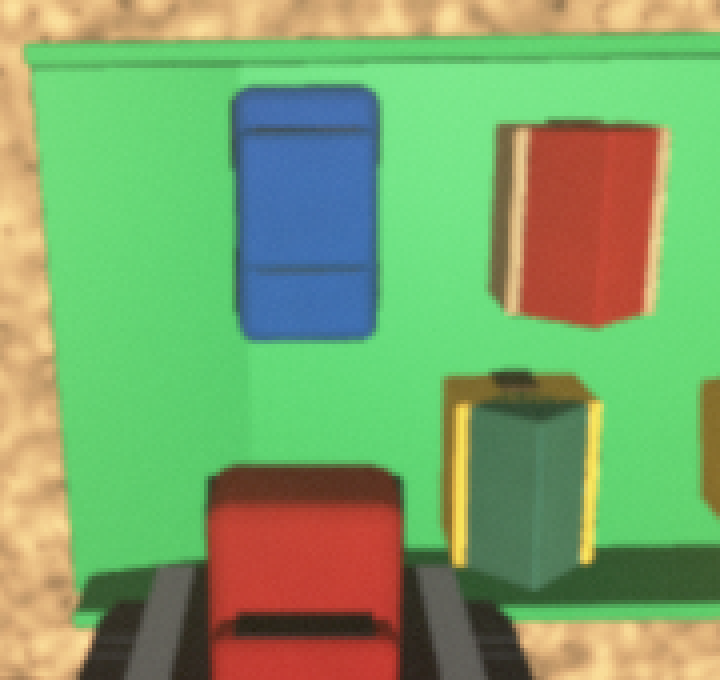

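>>> {"api": "send_rows", "payload": {
  "series": [
    [[-0.009, 0.001, 0.035], [0, 0, 0]],
    [[0, 0, 0.025], [0, 0, 0]],
    [[0, 0, 0.007], [0, 0, 0]],
    [[0, 0, 0], [0, 0, 0]]
  ]
}}

```text
clock: 39.48
tcp_pos: [0.4261, 0.2837, 0.0249]
orientation: [-3.035, -0.809, 0.0]
contact_force: [-0.6, 0.9, -1.1]
grip_width: 0.0273
```

>>> {"api": "send_rows", "payload": {
  "series": [
    [[0, 0, 0], [0, 0, 0]],
    [[0, 0, 0], [0, 0, 0]],
    [[0, 0, -0.02], [0, 0, 0]],
    [[0, 0, -0.05], [0, 0, 0]],
    [[0, 0, -0.05], [0, 0, 0]],
    [[0, 0, -0.04], [0, 0, 0]]
  ],
  "fingers": 150
}}

```text
clock: 40.22
tcp_pos: [0.4263, 0.2833, 0.1863]
orientation: [-3.035, -0.807, -0.002]
contact_force: [-0.2, -0.0, -0.4]
grip_width: 0.0355
```

```bash
python3 - <<'E'
from seg import *
f=cam("wrist");save(f,"w17");print(tool()[2]["joints"])
for y in (-.055,.055): print(y,proj(f,(*tp(-.03,y),.036)))
print(proj(f,(*tp(.095,0),.036)),proj(f,(*tp(.115+.018*.342,0),.004+.072+.017)))
# grip target
th=np.deg2rad(20);tx=np.array([np.cos(TA),np.sin(TA),0]);up=np.sin(th)*tx+np.array([0,0,np.cos(th)])
jx=np.cos(th)*tx-np.sin(th)*np.array([0,0,1]); tz=-up
Rt=R.from_matrix(np.column_stack([jx,np.cross(tz,jx),tz]))
g=np.array([*tp(.115,0),.076]); print(g, "tcp",g+.019*tz)
for h in (.13,.08): to(g+.019*tz+up*h,Rt)
E
```

```text
[-1.32228302  0.31437811  0.75229829  2.02049495 -0.27584942  0.89877089
  0.09642327]
-0.055 [341.22737616 213.97618885]
0.055 [344.3835883  111.16517088]
[459.58747938 165.59958559] [522.16354378 176.46490059]
[0.56279921 0.39214122 0.076     ] tcp [0.55715978 0.3889123  0.05814584]
shift tool [ 0.2076 -0.0272  0.0119] turn u [-0.03 -4.09 -0.01]
shift tool [ 0.1902 -0.027   0.0588] turn u [-0.03 -4.09 -0.01]
```

View pics/w17.png

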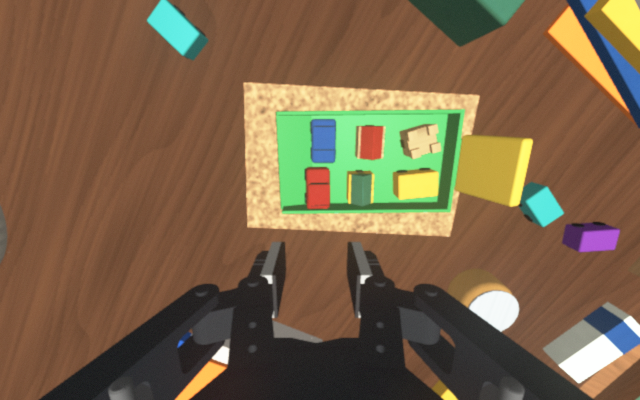

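>>> {"api": "send_rows", "payload": {
  "series": [
    [[0.052, -0.0065, 0], [0, 0, 0]],
    [[0.052, -0.0065, 0], [0, 0, 0]],
    [[0.052, -0.0065, 0], [0, 0, 0]],
    [[0.052, -0.0065, 0.01], [0, -0.1, 0]],
    [[0, 0, 0], [0, -1, 0]],
    [[0, 0, 0], [0, -1, 0]],
    [[0, 0, 0], [0, -1, 0]],
    [[0, 0, 0], [0, -1, 0]],
    [[0, 0, 0], [0, 0, 0]]
  ],
  "fingers": 40
}}

```text
clock: 41.4
tcp_pos: [0.594, 0.409, 0.1724]
orientation: [2.902, 0.772, -0.526]
contact_force: [0.1, 0.4, 0.3]
grip_width: 0.0722
```

```bash
cat >> h.py <<'E'
def gripR(a,th=np.deg2rad(20)):
    tx=np.array([np.cos(a),np.sin(a),0]);up=np.sin(th)*tx+np.array([0,0,np.cos(th)])
    jx=np.cos(th)*tx-np.sin(th)*np.array([0,0,1]); tz=-up
    return R.from_matrix(np.column_stack([jx,np.cross(tz,jx),tz])),up
E
python3 - <<'E'
from seg import *
f=cam("wrist");save(f,"w18");print(tool()[2]["joints"])
Rt,up=gripR(TA)
g=np.array([*tp(.115,0),.076]); to(g-.019*up,Rt)
print(proj(f,g+.018*up))
E
```

```text
[-0.96947634  0.89271672  0.61567193  1.17174616 -0.4454197   1.57509012
  0.14291883]
shift tool [ 0.001  -0.0009  0.1223] turn u [ 0.01  0.09 -0.  ]
[317.99831349 207.24006204]
```

View pics/w18.png

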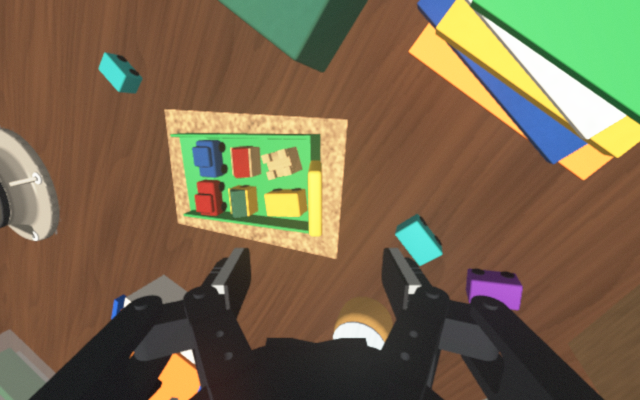

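```bash
python3 - <<'E'
from seg import *
f=cam("wrist");save(f,"w18c",(280,140,360,260),5)
Rt,up=gripR(TA);g=np.array([*tp(.115,0),.076]);ty=np.array([-np.sin(TA),np.cos(TA),0])
for s in (-.03,.03): print(proj(f,g+.018*up+s*ty),proj(f,g-.03*up+s*ty))
E
```

```text
[318.13870786 238.68276394] [318.18311917 219.78901755]
[318.4372753  172.96222458] [318.43507114 163.74179145]
```

View pics/w18c.png

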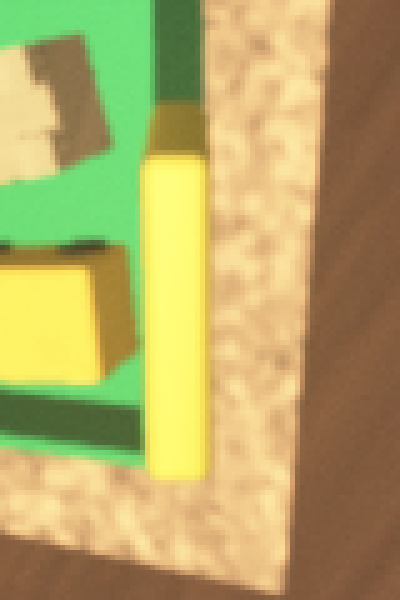

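>>> {"api": "send_rows", "payload": {
  "series": [
    [[-0.001, -0.002, 0.03], [0, 0.1, 0]],
    [[0, 0, 0.04], [0, 0, 0]],
    [[0, 0, 0.03], [0, 0, 0]],
    [[0, 0, 0.021], [0, 0, 0]],
    [[0, 0, 0], [0, 0, 0]]
  ]
}}

```text
clock: 42.12
tcp_pos: [0.5539, 0.3894, 0.0603]
orientation: [2.907, 0.774, -0.515]
contact_force: [0.3, -0.3, 0.6]
grip_width: 0.0723
```

>>> {"api": "send_rows", "payload": {
  "series": [
    [[0, 0, 0], [0, 0, 0]],
    [[0, 0, 0], [0, 0, 0]],
    [[0, 0, 0], [0, 0, 0]],
    [[0, 0, 0], [0, 0, 0]],
    [[0, 0, 0], [0, 0, 0]],
    [[0, 0, 0], [0, 0, 0]],
    [[0, 0, 0], [0, 0, 0]]
  ],
  "fingers": 255,
  "grip_force": 90
}}

```text
clock: 43.0
tcp_pos: [0.5562, 0.3899, 0.0616]
orientation: [2.908, 0.774, -0.511]
contact_force: [1.3, 0.3, 5.4]
grip_width: 0.0112
```

```bash
python3 - <<'E'
from seg import *
f=cam("wrist");save(f,"w19");o=tool()[2];print(o["joints"],o["contact_force"],o["moment"])
E
```

```text
[-1.00453516  0.92678833  0.58168846  1.38303067 -0.47648774  1.3362845
  0.18471763] [2.01699513 0.56541725 4.86519144] [ 0.03157708 -0.00316764  0.30221726]
```

View pics/w19.png

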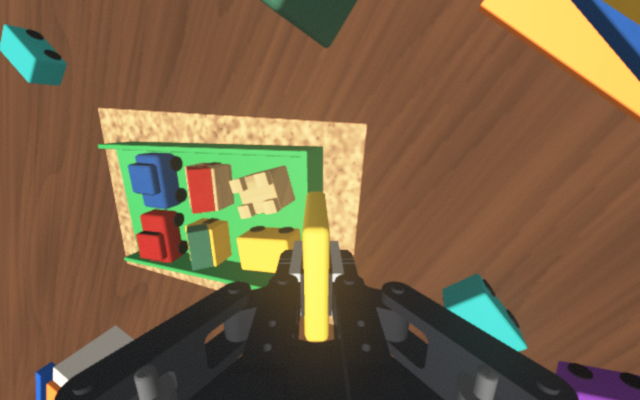

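>>> {"api": "send_rows", "payload": {
  "series": [
    [[-0.002, 0, -0.005], [0, 0, 0]],
    [[-0.004, 0, -0.01], [0, 0, 0]],
    [[-0.006, 0, -0.016], [0, 0, 0]],
    [[-0.008, 0, -0.022], [0, 0, 0]],
    [[-0.01, 0, -0.027], [0, -0.4, 0]],
    [[-0.01, 0, -0.027], [0, -0.4, 0]],
    [[-0.01, 0, -0.027], [0, 0, 0]],
    [[-0.01, 0, -0.027], [0, 0, 0]],
    [[-0.008, 0, -0.02], [0, 0, 0]],
    [[-0.004, 0, -0.01], [0, 0, 0]]
  ]
}}

```text
clock: 44.3
tcp_pos: [0.5603, 0.3923, 0.2669]
orientation: [2.874, 0.765, -0.607]
contact_force: [0.1, -0.1, -4.6]
grip_width: 0.0108
```

```bash
cat >> h.py <<'E'
BC=np.array([0.486,-0.194]);BA=0.07
def pour(bx,by,z,a,th):
    "lip at bin-frame (bx,by), height z; tray yaw a; tip th(lip down) -> tcp pos, rot"
    lip=np.array([BC[0]+bx*np.cos(BA)-by*np.sin(BA),BC[1]+bx*np.sin(BA)+by*np.cos(BA),z])
    Rt=R.from_euler('z',a)*R.from_euler('y',-th)
    return lip+Rt.apply([.2065,0,.042]),Rt*gripR(0)[0]
E
python3 - <<'E'
from seg import *
o=tool()[2];print(o["joints"],o["contact_force"])
save(cam("wrist"),"w20")
p,Rt=pour(.03,-.01,.16,.07,-.07);print(p);to(p,Rt)
E
```

```text
[-0.99152261  0.79611015  0.6410183   1.15376342 -0.40415257  1.74141115
  0.12487811] [ 0.05226611 -0.10139694 -4.6373336 ]
[ 0.72504617 -0.18726393  0.18745394]
shift tool [-0.1005  0.5848  0.1317] turn u [ 2.09 -0.03  4.71]
```

View pics/w20.png

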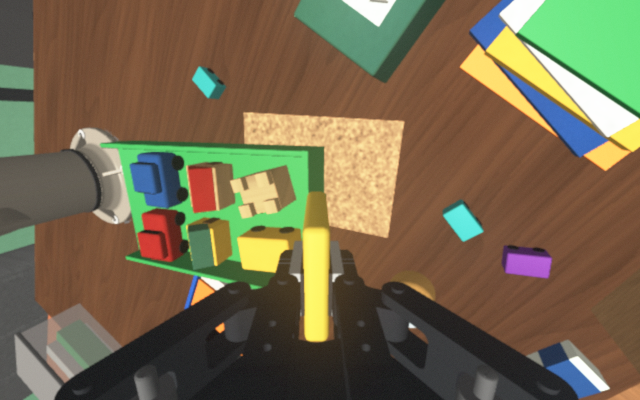

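>>> {"api": "send_rows", "payload": {
  "series": [
    [[-0.0026, 0.0154, 0.0035], [0, 0, 0]],
    [[-0.0042, 0.0246, 0.0055], [0, 0, 0]],
    [[-0.0053, 0.0308, 0.0069], [0, 0, 0]],
    [[-0.0053, 0.0308, 0.0069], [0, 0, 0]],
    [[-0.0053, 0.0308, 0.0069], [0, 0, 0]],
    [[-0.0053, 0.0308, 0.0069], [0, 0, 0]],
    [[-0.0053, 0.0308, 0.0069], [0, 0, 0]],
    [[-0.0053, 0.0308, 0.0069], [0, 0, 0]],
    [[-0.0053, 0.0308, 0.0069], [0, 0, 0]],
    [[-0.0053, 0.0308, 0.0069], [0, 0, 0]],
    [[-0.0053, 0.0308, 0.0069], [0, 0, 0]],
    [[-0.0053, 0.0308, 0.0069], [0, 0, 0]],
    [[-0.0053, 0.0308, 0.0069], [0, 0, 0]],
    [[-0.0053, 0.0308, 0.0069], [0, 0, 0]],
    [[-0.0053, 0.0308, 0.0069], [0, 0, 0]],
    [[-0.0053, 0.0308, 0.0069], [0, 0, 0]],
    [[-0.0053, 0.0308, 0.0069], [0, 0, 0]],
    [[-0.0053, 0.0308, 0.0069], [0, 0, 0]],
    [[-0.0042, 0.0246, 0.0055], [0, 0, 0]],
    [[-0.0026, 0.0154, 0.003], [0, 0, 0]]
  ]
}}

```text
clock: 46.85
tcp_pos: [0.7194, -0.1789, 0.1868]
orientation: [2.874, 0.759, -0.616]
contact_force: [-1.0, 0.4, -4.6]
grip_width: 0.0111
```

```bash
python3 - <<'E'
from seg import *
o=tool()[2];print(o["joints"],o["contact_force"])
save(cam("wrist"),"w21")
save(cam("scene"),"s21",(150,100,470,340),2.4)
p,Rt=pour(.03,-.01,.16,.07,-.07);print(p);to(p,Rt)
E
```

```text
[-0.26626712  0.92407462  0.69285357  1.13934564 -0.2376563   1.53328495
  0.84758365] [-1.0383913   0.43391993 -4.61307903]
[ 0.72504617 -0.18726393  0.18745394]
shift tool [ 0.0003  0.0099 -0.0004] turn u [2.08 0.03 4.66]
```

View pics/w21.png

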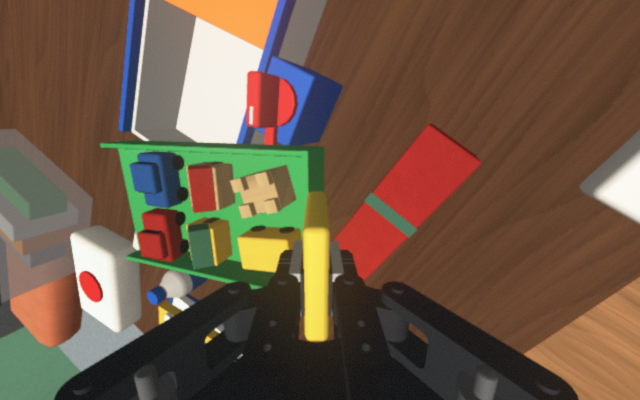

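View pics/s21.png

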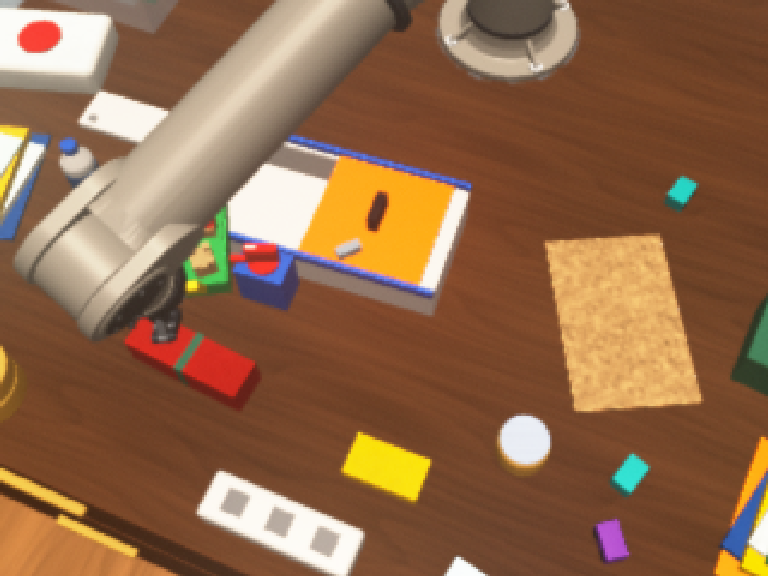

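>>> {"api": "send_rows", "payload": {
  "series": [
    [[-0.004, 0.002, -0.009], [0, 0, 0]],
    [[-0.004, 0.002, -0.009], [0.3, 0, 0.65]],
    [[0, 0.002, 0], [0.4, 0, 0.9]],
    [[0, 0.002, 0], [0.4, 0, 0.9]],
    [[0, 0.002, 0], [0.4, 0, 0.9]],
    [[0, 0, 0], [0.4, 0, 0.9]],
    [[0, 0, 0], [0.18, 0, 0.4]],
    [[0, 0, 0], [0, 0, 0]]
  ]
}}

```text
clock: 47.95
tcp_pos: [0.7257, -0.184, 0.2081]
orientation: [3.056, 0.118, -0.649]
contact_force: [0.1, -0.4, -4.5]
grip_width: 0.0111
```

```bash
python3 - <<'E'
from seg import *
o=tool()[2];print(o["joints"],o["contact_force"])
save(cam("wrist"),"w22")
q,Rc,_=tool()
for z,th in [(.16,0),(.15,.26),(.135,.52),(.115,.79),(.1,.96)]:
    p,Rt=pour(.03,-.01,z,.07,th);d=Rc.inv().apply(p-q);w=(Rc.inv()*Rt).as_rotvec()/np.deg2rad(5)
    print(z,th,"world",p.round(4),"step tool shift",d.round(4),"turn",w.round(2));q,Rc=p,Rt
E
```

```text
[-0.1757141   0.97995409  0.74027349  0.99492309 -0.40545125  1.72410674
  0.51240499] [ 0.0637406  -0.37301455 -4.51321889]
0.16 0 world [ 0.7226 -0.1874  0.202 ] step tool shift [-0.0007  0.0034  0.0069] turn [0.02 0.8  0.08]
0.15 0.26 world [ 0.7049 -0.1887  0.2437] step tool shift [-0.0309 -0.     -0.0331] turn [-0.    2.98  0.  ]
0.135 0.52 world [ 0.6746 -0.1908  0.2741] step tool shift [-0.033   0.     -0.0276] turn [0.   2.98 0.  ]
0.115 0.79 world [ 0.6319 -0.1938  0.2912] step tool shift [-0.0393  0.     -0.0242] turn [ 0.    3.09 -0.  ]
0.1 0.96 world [ 0.6004 -0.196   0.2933] step tool shift [-0.0276 -0.     -0.0152] turn [-0.    1.95 -0.  ]
```

View pics/w22.png

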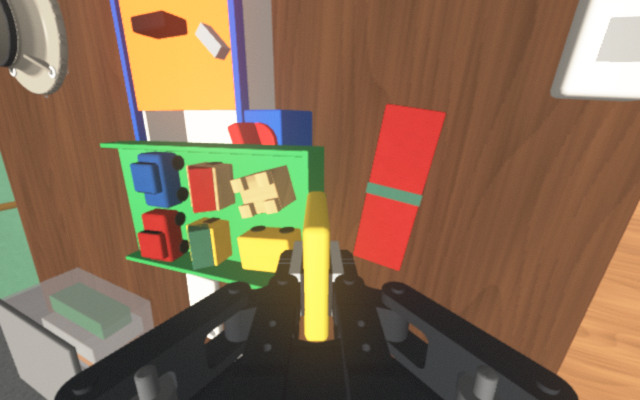

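```bash
python3 - <<'E'
from seg import *
q,Rc,_=tool()
N=5
pts=[(.155,0.0),(.14,.175),(.12,.35),(.105,.525),(.095,.70),(.09,.875),(.09,1.0)]
for z,th in pts:
    p,Rt=pour(.03,-.006,z,.07,th);d=Rc.inv().apply(p-q);w=(Rc.inv()*Rt).as_rotvec()/np.deg2rad(5)
    print(z,th,"step tool shift",d.round(4),"turn",w.round(2));q,Rc=p,Rt
E
```

```text
0.155 0.0 step tool shift [ 0.0014 -0.0006  0.0114] turn [0.02 0.8  0.08]
0.14 0.175 step tool shift [-0.0168  0.     -0.0155] turn [ 0.    2.01 -0.  ]
0.12 0.35 step tool shift [-0.0184  0.     -0.0099] turn [0.   2.01 0.  ]
0.105 0.525 step tool shift [-0.0219 -0.     -0.0146] turn [ 0.    2.01 -0.  ]
0.095 0.7 step tool shift [-0.0237  0.     -0.0198] turn [-0.    2.01 -0.  ]
0.09 0.875 step tool shift [-0.0236 -0.     -0.0249] turn [-0.    2.01  0.  ]
0.09 1.0 step tool shift [-0.0151  0.     -0.0215] turn [0.   1.43 0.  ]
```

>>> {"api": "send_rows", "payload": {
  "series": [
    [[0.001, 0, 0.011], [0, 0.8, 0]],
    [[-0.0084, 0, -0.0078], [0, 1, 0]],
    [[-0.0084, 0, -0.0078], [0, 1, 0]],
    [[-0.0092, 0, -0.005], [0, 1, 0]],
    [[-0.0092, 0, -0.005], [0, 1, 0]],
    [[-0.0055, 0, -0.0037], [0, 0.5, 0]],
    [[-0.0055, 0, -0.0037], [0, 0.5, 0]],
    [[-0.0055, 0, -0.0037], [0, 0.5, 0]],
    [[-0.0055, 0, -0.0037], [0, 0.5, 0]],
    [[-0.0059, 0, -0.005], [0, 0.5, 0]],
    [[-0.0059, 0, -0.005], [0, 0.5, 0]],
    [[-0.0059, 0, -0.005], [0, 0.5, 0]],
    [[-0.0059, 0, -0.005], [0, 0.5, 0]],
    [[0, 0, 0], [0, 0, 0]]
  ]
}}

```text
clock: 49.75
tcp_pos: [0.6416, -0.1905, 0.2567]
orientation: [-3.077, -0.117, -0.54]
contact_force: [-0.5, 0.1, -4.6]
grip_width: 0.0112
```

```bash
python3 - <<'E'
from seg import *
o=tool()[2];print(o["joints"],o["contact_force"])
save(cam("wrist"),"w23");save(cam("scene"),"s23",(150,100,470,340),2.4)
to(*pour(.03,-.006,.095,.07,.7))
E
```

```text
[-0.3354623   0.35707426  0.74930881  1.84904681 -0.56044291  0.77400518
  0.77573674] [-0.54806952  0.09760269 -4.61219074]
shift tool [ 0.0046 -0.001  -0.0019] turn u [-0.04  0.04  0.07]
```

View pics/w23.png

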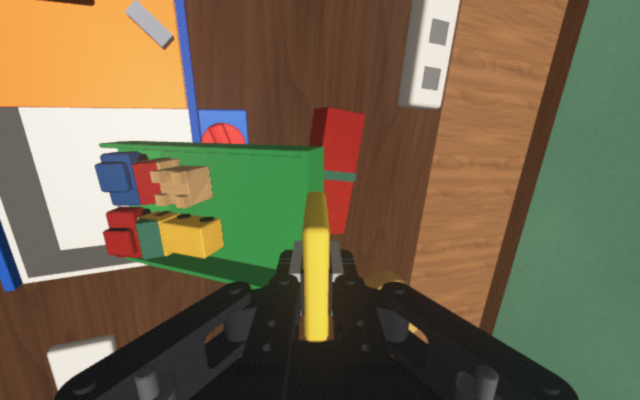

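View pics/s23.png

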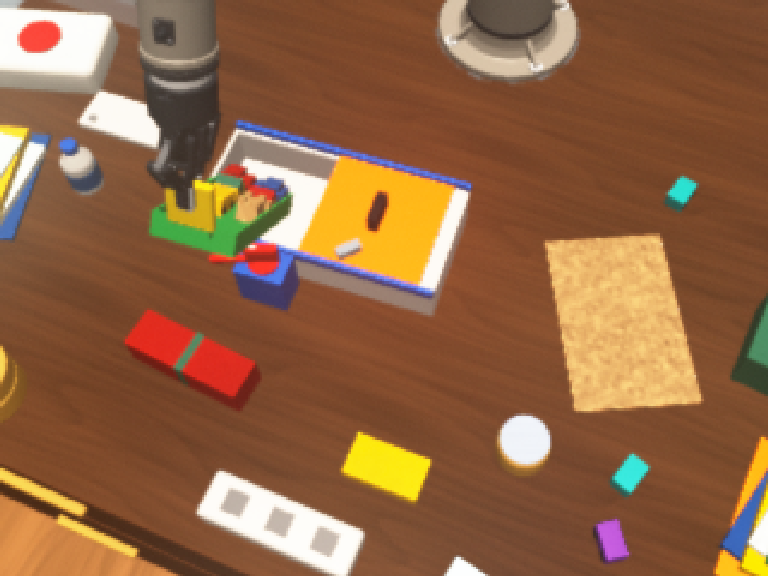

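>>> {"api": "send_rows", "payload": {
  "series": [
    [[-0.0045, 0, -0.0062], [0, 0.5, 0]],
    [[-0.0045, 0, -0.0062], [0, 0.5, 0]],
    [[-0.0045, 0, -0.0062], [0, 0.5, 0]],
    [[-0.0045, 0, -0.0062], [0, 0.5, 0]],
    [[-0.005, 0, -0.007], [0, 0.5, 0]],
    [[-0.005, 0, -0.007], [0, 0.5, 0]],
    [[-0.005, 0, -0.007], [0, 0.5, 0]],
    [[0, 0, 0], [0, 0, 0]],
    [[0, 0, 0], [0, 0, 0]],
    [[0, 0, 0], [0, 0, 0]]
  ]
}}

```text
clock: 51.1
tcp_pos: [0.5941, -0.1941, 0.2818]
orientation: [-2.95, -0.113, -1.0]
contact_force: [-0.3, 0.3, -2.6]
grip_width: 0.011
```

```bash
python3 - <<'E'
from seg import *
o=tool()[2];print(o["joints"],o["contact_force"])
save(cam("wrist"),"w24");save(cam("scene"),"s24",(190,130,350,250),4.8)
to(*pour(.03,-.006,.09,.07,1.0))
E
```

```text
[-0.22213565  0.11961767  0.62568082  2.12454126 -0.86092046  0.4560081
  1.15455798] [-0.29075212  0.32715655 -2.63666979]
shift tool [ 0.0019 -0.0017 -0.0046] turn u [-0.05 -0.03  0.06]
```

View pics/w24.png

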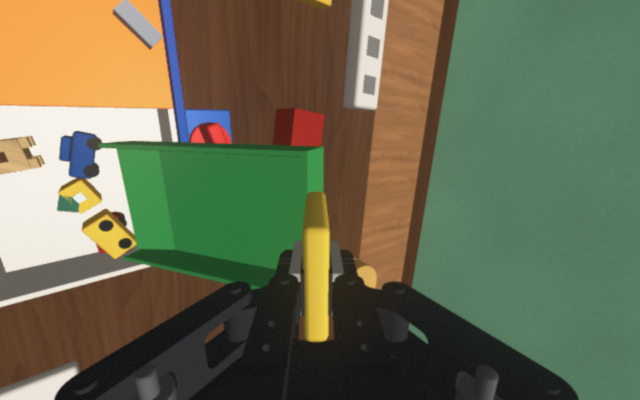

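View pics/s24.png

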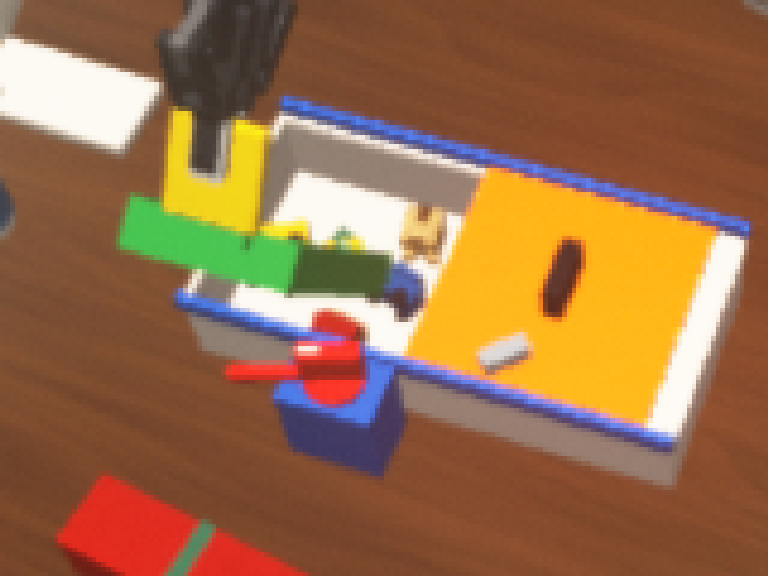

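```bash
python3 - <<'E'
from seg import *
q,Rc,_=tool()
print("up tool",Rc.inv().apply([0,0,1]).round(3))
for z,th,bx in [(.15,1.0,.03),(.17,.5,.06),(.19,0,.06)]:
    p,Rt=pour(bx,-.006,z,.07,th);d=Rc.inv().apply(p-q);w=(Rc.inv()*Rt).as_rotvec()/np.deg2rad(5)
    print(z,th,p,"step",d.round(4),"turn",w.round(2));q,Rc=p,Rt
E
```

```text
up tool [ 0.608 -0.    -0.794]
0.15 1.0 [ 0.59239014 -0.19255523  0.34645646] step [ 0.0384 -0.0018 -0.0522] turn [-0.05 -0.03  0.06]
0.17 0.5 [ 0.70696315 -0.184522    0.30585984] step [ 0.0668 -0.      0.1019] turn [ 0.   -5.73 -0.  ]
0.19 0 [ 0.752267   -0.18134554  0.232     ] step [0.0338 0.     0.0798] turn [ 0.   -5.73  0.  ]
```

>>> {"api": "send_rows", "payload": {
  "series": [
    [[0.009, 0, -0.012], [0, 0, 0]],
    [[0.012, 0, -0.016], [0, 0, 0]],
    [[0.012, 0, -0.016], [0, 0, 0]],
    [[0.006, 0, -0.008], [0, -0.45, 0]],
    [[0, 0, 0], [0, -1, 0]],
    [[0, 0, 0], [0, -1, 0]],
    [[0, 0, 0], [0, -1, 0]],
    [[0, 0, 0], [0, -1, 0]],
    [[0, 0, 0], [0, -1, 0]],
    [[0, 0, 0], [0, -1, 0]],
    [[0, 0, 0], [0, -1, 0]],
    [[0, 0, 0], [0, 0, 0]]
  ]
}}

```text
clock: 52.7
tcp_pos: [0.5944, -0.1934, 0.3459]
orientation: [3.139, 0.122, 0.006]
contact_force: [-0.5, 0.5, -2.5]
grip_width: 0.0111
```

```bash
python3 - <<'E'
from seg import *
o=tool()[2];print(o["joints"],o["contact_force"])
save(cam("wrist"),"w25");save(cam("top"),"t25",(200,120,420,240),3.6);save(cam("scene"),"s25",(190,130,350,250),4.8)
Rt=gripR(TA)[0];print(Rt.as_rotvec())
to((0.5562,0.3899,0.30),down(TA))
E
```

```text
[-0.30374364  0.36243358  0.708022    1.57258107 -0.24348868  1.29277722
  0.51612417] [-0.46882206  0.48448879 -2.48819038]
[ 2.90777904  0.77353186 -0.5127199 ]
shift tool [ 0.0075 -0.5859  0.047 ] turn u [ 0.01 -0.06 -5.1 ]
```

View pics/s25.png

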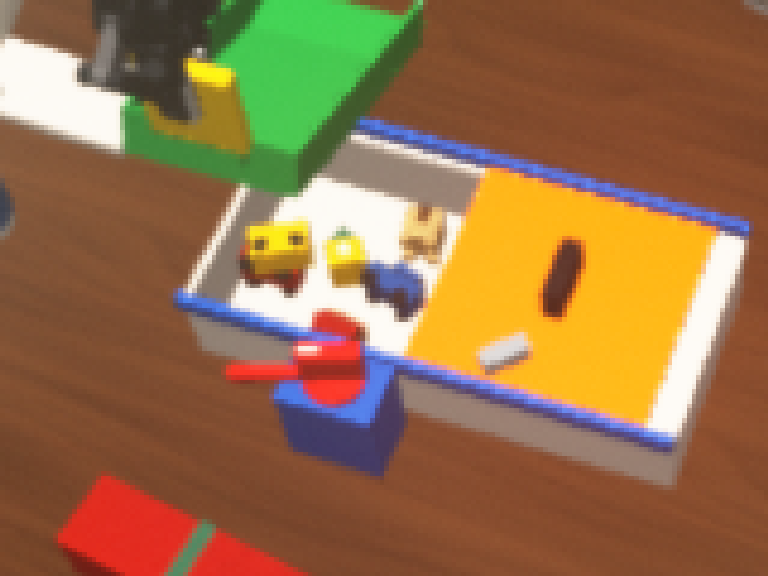

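View pics/w25.png

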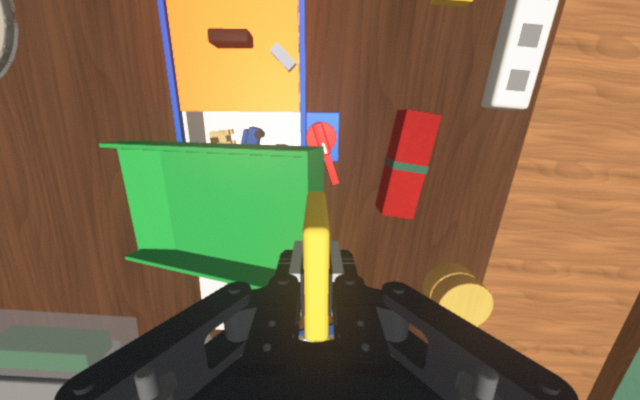

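>>> {"api": "send_rows", "payload": {
  "series": [
    [[0.0007, -0.03, 0], [0, 0, 0]],
    [[0.0007, -0.05, 0.003], [0, 0, 0]],
    [[0.0007, -0.053, 0.004], [0, 0, 0]],
    [[0.0007, -0.053, 0.004], [0, 0, 0]],
    [[0.0007, -0.053, 0.004], [0, 0, 0]],
    [[0.0007, -0.053, 0.004], [0, 0, 0]],
    [[0.0007, -0.053, 0.004], [0, 0, 0]],
    [[0.0007, -0.053, 0.004], [0, 0, 0]],
    [[0.0007, -0.053, 0.004], [0, 0, 0]],
    [[0.0007, -0.053, 0.004], [0, 0, 0]],
    [[0.0007, -0.05, 0.004], [0, 0, 0]],
    [[0.0007, -0.03, 0.004], [0, 0, -0.1]],
    [[0, 0, 0], [0, 0, -1]],
    [[0, 0, 0], [0, 0, -1]],
    [[0, 0, 0], [0, 0, -1]],
    [[0, 0, 0], [0, 0, -1]],
    [[0, 0, 0], [0, 0, -1]],
    [[0, 0, 0.03], [0, 0, 0]]
  ]
}}

```text
clock: 55.1
tcp_pos: [0.5595, 0.3875, 0.2769]
orientation: [-3.034, -0.806, -0.016]
contact_force: [0.5, 0.3, -3.9]
grip_width: 0.0109
```

```bash
python3 - <<'E'
from seg import *
o=tool()[2];print(o["joints"],o["contact_force"])
save(cam("scene"),"s26",(190,130,350,250),4.8)
save(cam("top"),"t26",(290,150,420,240),6)
to((0.5562,0.3899,0.16),R.from_rotvec([2.908,.774,-.511]))
E
```

```text
[-0.97648392  0.46624813  0.40327702  1.51760907 -0.18978969  1.18619991
 -0.02291772] [ 0.51808012  0.34309273 -3.85899142]
shift tool [ 0.0022 -0.0035  0.1113] turn u [ 0.02 -3.97 -0.02]
```

View pics/s26.png

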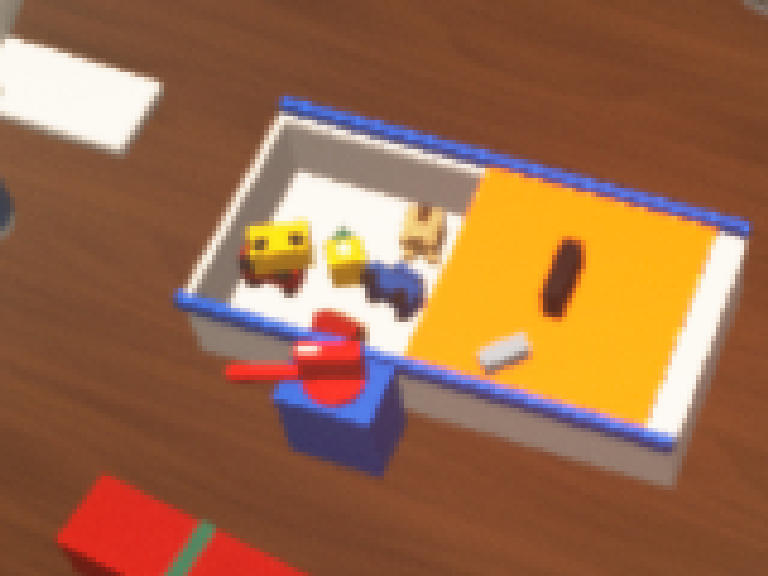

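View pics/t26.png

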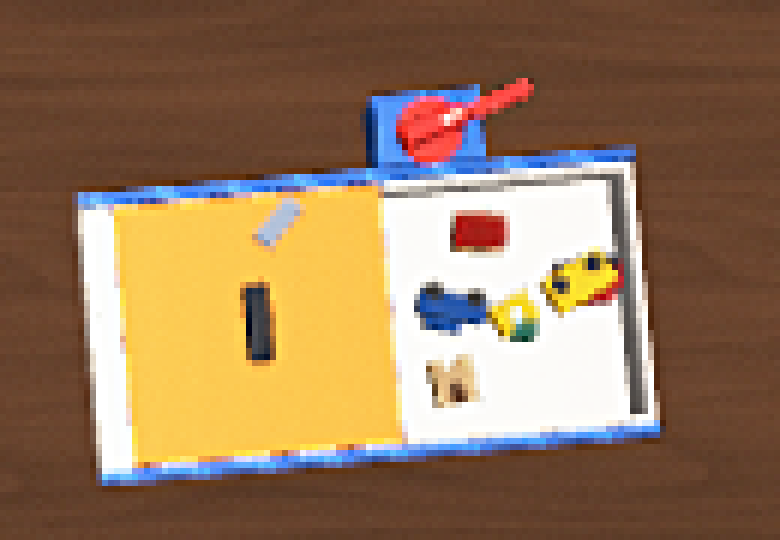

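>>> {"api": "send_rows", "payload": {
  "series": [
    [[0.002, -0.003, 0.02], [0, -1, 0]],
    [[0, 0, 0.02], [0, -1, 0]],
    [[0, 0, 0.02], [0, -1, 0]],
    [[0, 0, 0.02], [0, -0.97, 0]],
    [[0, 0, 0], [0, 0, 0]]
  ]
}}

```text
clock: 55.82
tcp_pos: [0.5489, 0.3862, 0.1933]
orientation: [2.908, 0.772, -0.506]
contact_force: [-0.6, -0.1, -2.0]
grip_width: 0.0111
```

```bash
python3 - <<'E'
from seg import *
print(tool()[2]["contact_force"])
save(cam("wrist"),"w27")
to((0.5562,0.3899,0.065),R.from_rotvec([2.908,.774,-.511]))
E
```

```text
[-0.57118251 -0.08862818 -2.04450037]
shift tool [0.0507 0.0002 0.12  ] turn u [ 0.02 -0.07 -0.01]
```

View pics/w27.png

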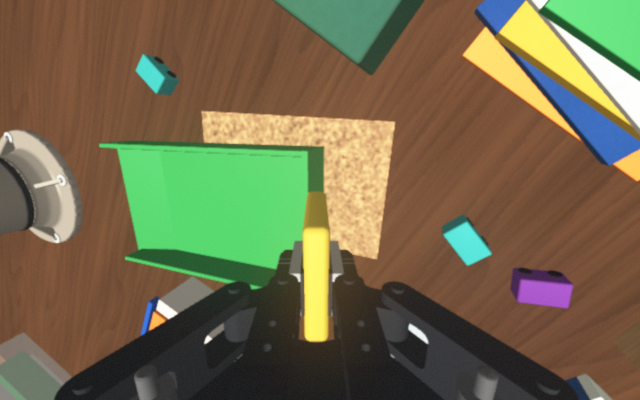

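>>> {"api": "send_rows", "payload": {
  "series": [
    [[0.01, 0, 0.024], [0, -0.07, 0]],
    [[0.01, 0, 0.024], [0, 0, 0]],
    [[0.01, 0, 0.024], [0, 0, 0]],
    [[0.01, 0, 0.024], [0, 0, 0]],
    [[0.0065, 0, 0.016], [0, 0, 0]],
    [[0.004, 0, 0.008], [0, 0, 0]],
    [[0, 0, 0], [0, 0, 0]]
  ]
}}

```text
clock: 56.75
tcp_pos: [0.5545, 0.3901, 0.0648]
orientation: [2.907, 0.774, -0.512]
contact_force: [-0.4, -0.1, -2.2]
grip_width: 0.0113
```

>>> {"api": "send_rows", "payload": {
  "series": [
    [[0.0005, 0, 0.002], [0, 0, 0]],
    [[0.0005, 0, 0.002], [0, 0, 0]],
    [[0, 0, 0], [0, 0, 0]]
  ]
}}

```text
clock: 57.12
tcp_pos: [0.5545, 0.3903, 0.0617]
orientation: [2.908, 0.774, -0.51]
contact_force: [0.2, 0.2, -0.5]
grip_width: 0.0109
```

Contact has begun (the weight is off the wrist). Lower 1 mm more, release, and back out along the fingers.

>>> {"api": "send_rows", "payload": {
  "series": [
    [[0.0003, 0, 0.001], [0, 0, 0]],
    [[0, 0, 0], [0, 0, 0]]
  ]
}}

```text
clock: 57.38
tcp_pos: [0.5547, 0.3902, 0.0616]
orientation: [2.908, 0.774, -0.51]
contact_force: [0.8, -0.2, 5.6]
grip_width: 0.0105
```

>>> {"api": "send_rows", "payload": {
  "series": [
    [[0, 0, 0], [0, 0, 0]],
    [[0, 0, 0], [0, 0, 0]],
    [[0, 0, 0], [0, 0, 0]],
    [[0, 0, 0], [0, 0, 0]],
    [[0, 0, -0.03], [0, 0, 0]],
    [[0, 0, -0.05], [0, 0, 0]],
    [[0, 0, -0.05], [0, 1, 0]],
    [[0, 0, 0], [0, 1, 0]],
    [[0, 0, 0], [0, 1, 0]],
    [[0, 0, 0], [0, 1, 0]]
  ],
  "fingers": 40
}}

```text
clock: 58.62
tcp_pos: [0.5926, 0.4121, 0.1825]
orientation: [-3.036, -0.808, -0.006]
contact_force: [-0.7, -0.4, -0.5]
grip_width: 0.072
```

```bash
python3 - <<'E'
from seg import *
save(cam("wrist"),"w28");save(cam("top"),"t28",(205,165,285,255),6.6)
print(tool()[0],tool()[2]["joints"])
to((0.555,-0.10,0.30),down(BA+np.pi/2))
E
```

```text
[0.59125553 0.41149723 0.18280262] [-0.94101589  0.61813048  0.38110519  1.49818257 -0.24732408  1.07256253
  0.01506305]
shift tool [-0.2858  0.4258 -0.1172] turn u [ 1.000e-02 -0.000e+00 -1.284e+01]
```

View pics/w28.png

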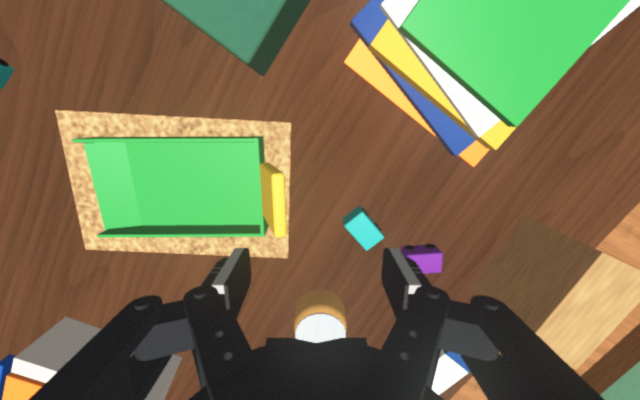

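View pics/t28.png

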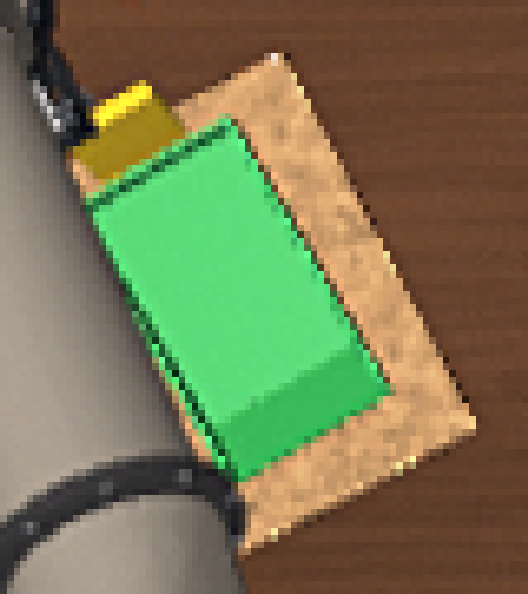

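```bash
python3 - <<'E'
from seg import *
to((0.4745,-0.03,0.25),down(BA+np.pi/2))
E
```

```text
shift tool [-0.3208  0.325  -0.0672] turn u [ 1.000e-02 -0.000e+00 -1.284e+01]
```

>>> {"api": "send_rows", "payload": {
  "series": [
    [[-0.04, 0.0406, -0.02], [0, 0, 0]],
    [[-0.04, 0.0406, -0.02], [0, 0, 0]],
    [[-0.04, 0.0406, -0.02], [0, 0, 0]],
    [[-0.04, 0.0406, -0.0072], [0, 0, 0]],
    [[-0.04, 0.0406, 0], [0, 0, 0]],
    [[-0.04, 0.0406, 0], [0, 0, 0]],
    [[-0.04, 0.0406, 0], [0, 0, 0]],
    [[-0.04, 0.0406, 0], [0, 0, -0.84]],
    [[0, 0, 0], [0, 0, -1]],
    [[0, 0, 0], [0, 0, -1]],
    [[0, 0, 0], [0, 0, -1]],
    [[0, 0, 0], [0, 0, -1]],
    [[0, 0, 0], [0, 0, -1]],
    [[0, 0, 0], [0, 0, -1]],
    [[0, 0, 0], [0, 0, -1]],
    [[0, 0, 0], [0, 0, -1]],
    [[0, 0, 0], [0, 0, -1]],
    [[0, 0, 0], [0, 0, -1]],
    [[0, 0, 0], [0, 0, -1]],
    [[0, 0, 0], [0, 0, -1]]
  ],
  "fingers": 0
}}

```text
clock: 61.22
tcp_pos: [0.4769, -0.029, 0.25]
orientation: [2.139, 2.3, -0.002]
contact_force: [-0.9, 0.8, 0.4]
grip_width: 0.0854
```

```bash
python3 - <<'E'
from seg import *
f=cam("wrist");save(f,"w29");save(f,"w29c",(60,90,260,250),4)
g=cam("scene");save(g,"s29",(220,140,300,210),9);t=cam("top");save(t,"t29",(350,170,405,225),10)
to((0.4745,-0.03,0.083),down(BA+np.pi/2))
E
```

```text
shift tool [-0.0007 -0.0024  0.1669] turn u [ 0.    0.01 -0.02]
```

View pics/w29c.png

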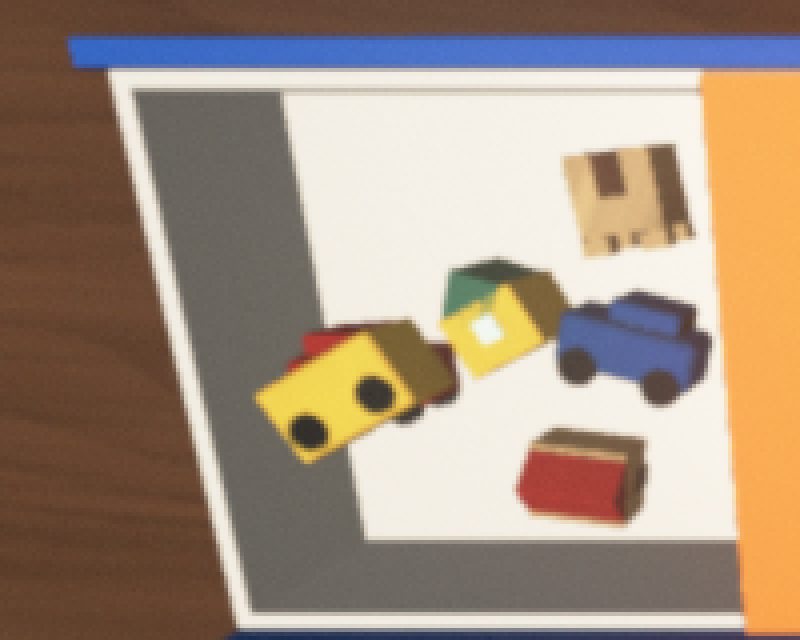

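View pics/s29.png

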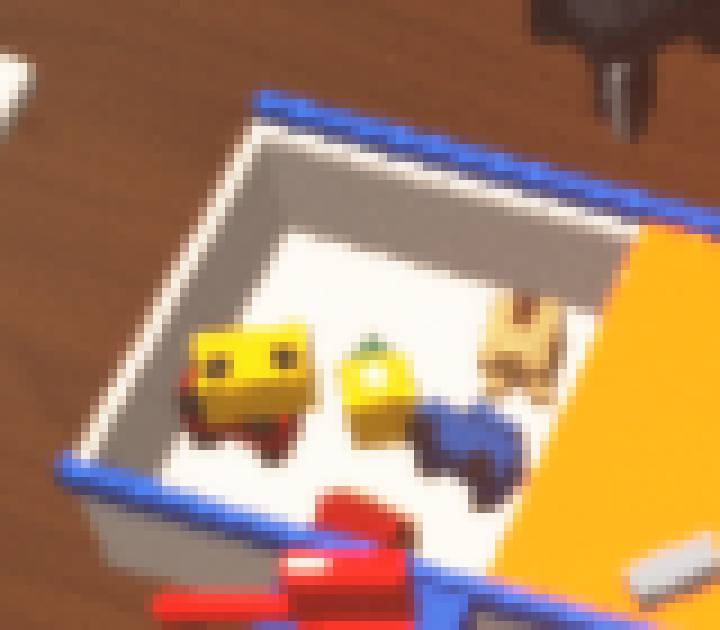

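View pics/t29.png

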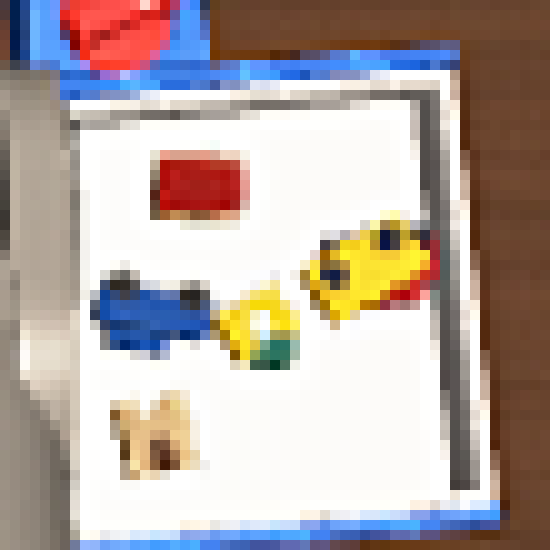

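```bash
python3 - <<'E'
from seg import *
f=cam("wrist");g=cam("scene");t=cam("top")
A={"outer":((137,197.8),(243.9,180.9),(388.9,193.9)),"inner":((154,188.5),(251.6,179.5),(383.5,197.7))}
for n,(w,s,tt) in A.items():
    print(n,tri(f,w,g,s),tri(f,w,t,tt),tri(g,s,t,tt))
E
```

```text
outer (array([ 0.51267969, -0.25289381,  0.058218  ]), np.float64(0.0019486836230978091)) (array([ 0.51292216, -0.25452643,  0.05747049]), np.float64(4.6277717647450515e-06)) (array([ 0.51251325, -0.25375568,  0.05633973]), np.float64(0.002131833470626164))
inner (array([ 0.49849304, -0.22993137,  0.05971183]), np.float64(0.0009477151237338862)) (array([ 0.49895301, -0.23284556,  0.05620932]), np.float64(0.0013068337925835791)) (array([ 0.49774004, -0.23184644,  0.05709272]), np.float64(0.002570593428314571))
```

>>> {"api": "send_rows", "payload": {
  "series": [
    [[-0.001, -0.0024, 0.045], [0, 0, 0]],
    [[0, 0, 0.05], [0, 0, 0]],
    [[0, 0, 0.045], [0, 0, 0]],
    [[0, 0, 0.026], [0, 0, 0]],
    [[0, 0, 0], [0, 0, 0]]
  ]
}}

```text
clock: 62.15
tcp_pos: [0.4729, -0.0302, 0.0821]
orientation: [-2.142, -2.296, 0.005]
contact_force: [-1.1, 0.5, 0.1]
grip_width: 0.085
```

>>> {"api": "send_rows", "payload": {
  "series": [
    [[0, 0, 0], [0, 0, 0]],
    [[0, 0, 0], [0, 0, 0]],
    [[0, 0, 0], [0, 0, 0]],
    [[0, 0, 0], [0, 0, 0]],
    [[0, 0, 0], [0, 0, 0]],
    [[0, 0, 0], [0, 0, 0]]
  ],
  "fingers": 255,
  "grip_force": 60
}}

```text
clock: 62.9
tcp_pos: [0.4748, -0.031, 0.0844]
orientation: [2.141, 2.295, 0.001]
contact_force: [-2.1, -3.4, 6.4]
grip_width: 0.0146
```

>>> {"api": "send_rows", "payload": {
  "series": [
    [[-0.01, 0, 0], [0, 0, 0]],
    [[-0.018, 0, 0], [0, 0, 0]],
    [[-0.018, 0, 0], [0, 0, 0]],
    [[-0.018, 0, 0], [0, 0, 0]],
    [[-0.018, 0, 0], [0, 0, 0]],
    [[-0.018, 0, 0], [0, 0, 0]],
    [[-0.018, 0, 0], [0, 0, 0]],
    [[-0.018, 0, 0], [0, 0, 0]],
    [[-0.016, 0, 0], [0, 0, 0]],
    [[-0.01, 0, 0], [0, 0, 0]],
    [[-0.004, 0, 0], [0, 0, 0]],
    [[0, 0, 0], [0, 0, 0]]
  ]
}}

```text
clock: 64.4
tcp_pos: [0.4868, -0.1956, 0.0844]
orientation: [2.14, 2.297, 0.002]
contact_force: [0.9, 1.0, 6.9]
grip_width: 0.015
```

>>> {"api": "send_rows", "payload": {
  "series": [
    [[-0.003, 0, 0], [0, 0, 0]],
    [[0, 0, 0], [0, 0, 0]]
  ]
}}

```text
clock: 64.65
tcp_pos: [0.4868, -0.1957, 0.0844]
orientation: [-2.139, -2.299, -0.005]
contact_force: [-2.0, 8.6, 13.7]
grip_width: 0.0147
```

>>> {"api": "send_rows", "payload": {
  "series": [
    [[0, 0, 0], [0, 0, 0]],
    [[0, 0, 0], [0, 0, 0]],
    [[0, 0, 0], [0, 0, 0]],
    [[0, 0, -0.03], [0, 0, 0]],
    [[0, 0, -0.05], [0, 0, 0]],
    [[0, 0, -0.05], [0, 0, 0]],
    [[0, 0, 0], [0, 0, 0]]
  ],
  "fingers": 0
}}

```text
clock: 65.53
tcp_pos: [0.4882, -0.1998, 0.2173]
orientation: [2.138, 2.292, 0.007]
contact_force: [0.7, 0.7, -0.0]
grip_width: 0.0853
```

```bash
python3 - <<'E'
from seg import *
f=cam("wrist");save(f,"w30")
for a in (0.94+1.047-np.pi/2,): to((0.598,-0.145,0.2),down(a))
print(tool()[2]["joints"])
E
```

```text
shift tool [0.0461 0.1146 0.0156] turn u [ 0.05 -0.02 14.03]
[-0.13844351  0.26201873  0.48784832  1.95698787 -0.15002759  0.95261877
  2.06269388]
```

View pics/w30.png

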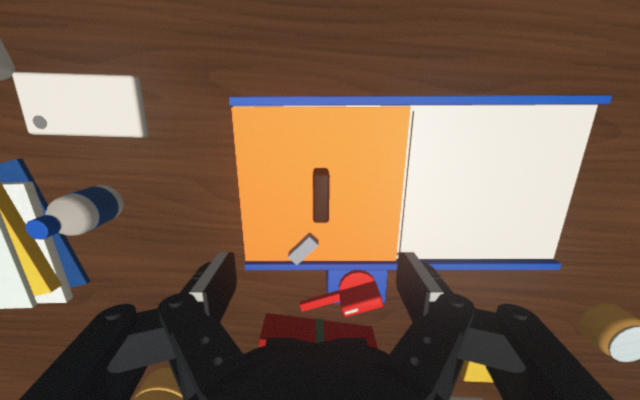

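>>> {"api": "send_rows", "payload": {
  "series": [
    [[0.023, 0.057, 0], [0, 0, 0]],
    [[0.023, 0.057, 0], [0, 0, 0.3]],
    [[0, 0, 0], [0, 0, 1]],
    [[0, 0, 0], [0, 0, 1]],
    [[0, 0, 0], [0, 0, 1]],
    [[0, 0, 0], [0, 0, 1]],
    [[0, 0, 0], [0, 0, 1]],
    [[0, 0, 0], [0, 0, 1]],
    [[0, 0, 0], [0, 0, 1]],
    [[0, 0, 0], [0, 0, 1]],
    [[0, 0, 0], [0, 0, 1]],
    [[0, 0, 0], [0, 0, 1]],
    [[0, 0, 0], [0, 0, 1]],
    [[0, 0, 0], [0, 0, 1]],
    [[0, 0, 0], [0, 0, 1]],
    [[0, 0, 0], [0, 0, 1]],
    [[0, 0, 0], [0, 0, 0]]
  ]
}}

```text
clock: 67.7
tcp_pos: [0.5956, -0.1446, 0.212]
orientation: [3.08, 0.614, -0.003]
contact_force: [1.0, -0.4, -0.5]
grip_width: 0.0855
```

```bash
python3 - <<'E'
from seg import *
f=cam("wrist");save(f,"w31c",(240,120,400,290),4.5)
to((0.598,-0.145,0.093),down(0.39))
E
```

```text
shift tool [0.0021 0.0012 0.1193] turn u [0.   0.02 0.05]
```

View pics/w31c.png

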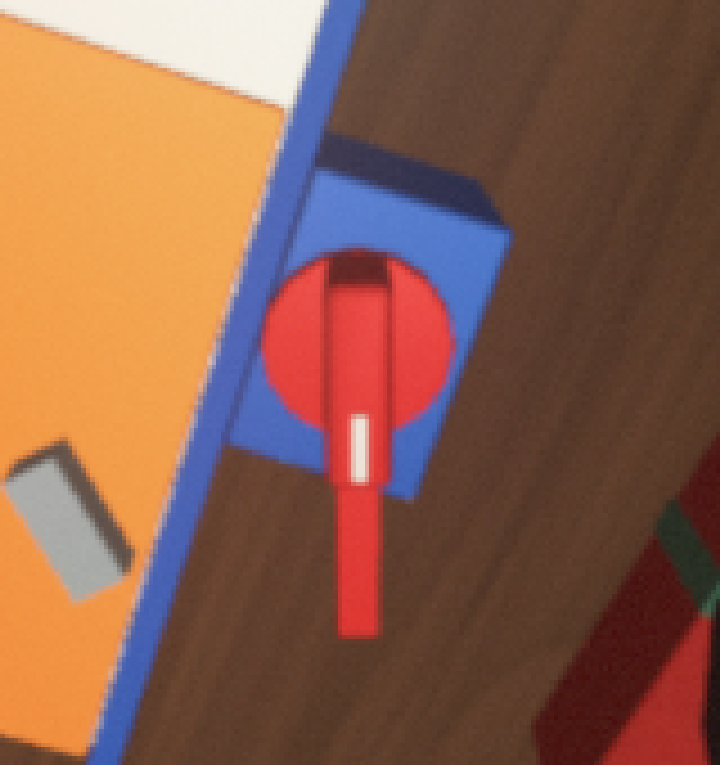

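>>> {"api": "send_rows", "payload": {
  "series": [
    [[0.002, 0.001, 0.03], [0, 0, 0]],
    [[0, 0, 0.04], [0, 0, 0]],
    [[0, 0, 0.03], [0, 0, 0]],
    [[0, 0, 0.019], [0, 0, 0]],
    [[0, 0, 0], [0, 0, 0]]
  ]
}}

```text
clock: 68.38
tcp_pos: [0.5979, -0.1448, 0.0935]
orientation: [3.081, 0.614, -0.003]
contact_force: [0.5, 0.3, -0.0]
grip_width: 0.0857
```

>>> {"api": "send_rows", "payload": {
  "series": [
    [[0, 0, 0], [0, 0, 0]],
    [[0, 0, 0], [0, 0, 0]],
    [[0, 0, 0], [0, 0, 0]],
    [[0, 0, 0], [0, 0, 0]],
    [[0, 0, 0], [0, 0, 0]],
    [[0, 0, 0], [0, 0, 0]]
  ],
  "fingers": 255,
  "grip_force": 40
}}

```text
clock: 69.12
tcp_pos: [0.5988, -0.1449, 0.0953]
orientation: [3.08, 0.613, 0.002]
contact_force: [-2.4, 0.1, 5.4]
grip_width: 0.0131
```

>>> {"api": "send_rows", "payload": {
  "series": [
    [[0, 0, 0], [0, 0, 0.8]],
    [[0, 0, 0], [0, 0, 0.8]],
    [[0, 0, 0], [0, 0, 0.8]],
    [[0, 0, 0], [0, 0, 0.8]],
    [[0, 0, 0], [0, 0, 0.8]],
    [[0, 0, 0], [0, 0, 0.8]],
    [[0, 0, 0], [0, 0, 0.8]],
    [[0, 0, 0], [0, 0, 0.8]],
    [[0, 0, 0], [0, 0, 0.8]],
    [[0, 0, 0], [0, 0, 0.8]],
    [[0, 0, 0], [0, 0, 0.8]],
    [[0, 0, 0], [0, 0, 0.8]],
    [[0, 0, 0], [0, 0, 0.8]],
    [[0, 0, 0], [0, 0, 0.8]],
    [[0, 0, 0], [0, 0, 0.8]],
    [[0, 0, 0], [0, 0, 0.4]],
    [[0, 0, 0], [0, 0, 0]]
  ]
}}

```text
clock: 71.25
tcp_pos: [0.5982, -0.1449, 0.0953]
orientation: [2.957, -1.062, -0.0]
contact_force: [-3.5, 2.1, 8.6]
grip_width: 0.0132
```

```bash
python3 - <<'E'
from seg import *
o=tool()[2];print(o["moment"],o["contact_force"],o["joints"])
w=R.from_rotvec(o["orientation"]).as_matrix()[:,0];print(np.arctan2(w[1],w[0]))
E
```

```text
[ 0.28430466  0.98765714 -0.06249664] [-3.4892075   2.09230585  8.55907734] [-0.49105304  0.73473517  0.91822963  1.85694449 -0.72847114  0.92736867
  0.08135702]
-0.6896962980009335
```

>>> {"api": "send_rows", "payload": {
  "series": [
    [[0, 0, 0], [0, 0, 0]],
    [[0, 0, 0], [0, 0, 0]],
    [[0, 0, 0], [0, 0, 0]],
    [[0, 0, -0.03], [0, 0, 0]],
    [[0, 0, -0.05], [0, 0, 0]],
    [[0, 0, -0.06], [0, 0, 0]],
    [[0, 0, 0], [0, 0, 0]]
  ],
  "fingers": 0
}}

```text
clock: 72.12
tcp_pos: [0.601, -0.1464, 0.2394]
orientation: [-2.956, 1.061, -0.015]
contact_force: [-0.0, -0.2, -0.1]
grip_width: 0.0855
```

```bash
python3 - <<'E'
from seg import *
f=cam("wrist");save(f,"w32c",(240,120,400,290),4.5);save(cam("scene"),"s32");save(cam("top"),"t32",(120,80,540,280),1.9)
o=tool()[2];print(o["contact_force"],o["qvel"].round(4))
E
```

```text
[-0.19201381  0.53812613 -0.21939777] [ 0.0063  0.0167 -0.0143  0.0137  0.0019  0.0003 -0.0026]
```

View pics/w32c.png

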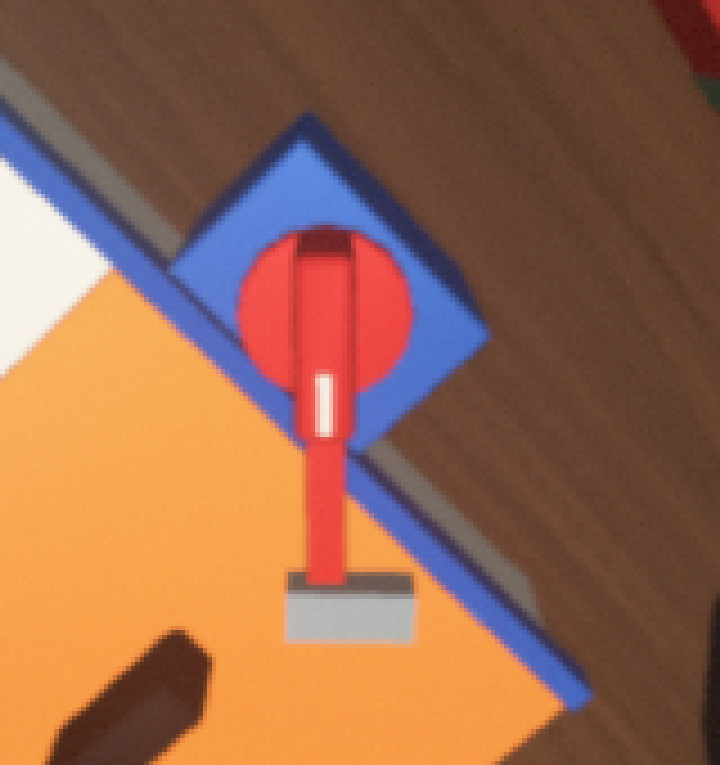

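View pics/t32.png

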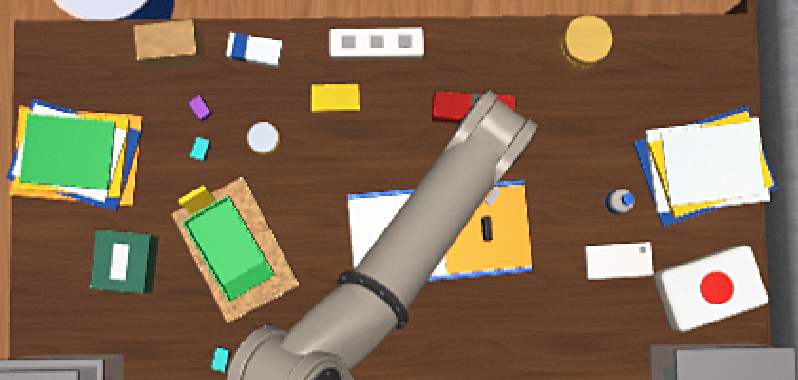

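View pics/s32.png

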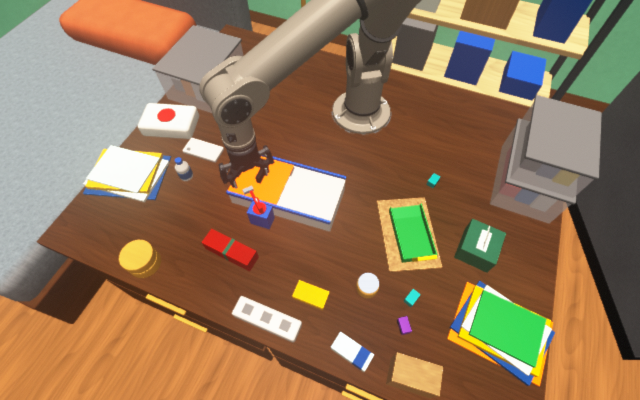

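```bash
python3 - <<'E'
from bench import r
print(r.hand_in()); print(r.get_obs()["clock"])
E
```

```text
the job is handed in; nothing more can be done
None
the job is handed in; nothing more can be done
```

The job is handed in after about 72 s of the 208 s allowed. All six toys are in the bin, the empty tray is back on its mat, the lid is shut and the latch is locked. The hand-in gave no verdict.

**What I did:**
- I turned the latch free and slid the lid to about 163 mm.
- All four stray toys were present, so I picked up the yellow house, cream house, blue car and red car and put them in the tray with the wagon and castle.
- I tipped the tray to about 57° over the bin and set it back on the cork mat. Then I slid the lid shut and turned the latch back.

**Last checks:**
- **Toys:** all six showed in the bin before I closed the lid. The wagon lay on top of the red car, its top about 58 mm above the cabinet, below the 70 mm bin rim.
- **Lid:** it was back at its starting position and pushed against its stop, which resisted at about 9 N.
- **Latch:** the knob angle works out to about 0.03 rad from locked, with the arm against the stud.
- **Tray:** it is flat, within about 15 mm of the mat's centre.
- **Bystanders:** they look unmoved in the scene and top pictures, judged by eye only. The gripper was clear of everything at hand-in.

No check failed. Two things differed along the way. The knob's angle read about 0.09 rad off zero at the start. The top and wrist cameras disagreed by up to about 8 mm on the tray's place; I used the value that matched the tray walls in the wrist picture.

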